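# Weigh a pair of sample bottles on a spring balance

## Robot

A 6-joint arm with a two-finger parallel gripper is mounted at the origin on the work surface. World frame = base frame: x ahead of the robot, y to its left, z up, the work surface at z = 0. Lengths are in mm, angles in degrees, forces in N, time in s.
With the tool pointing down it reaches from about 250 to 775 mm from the base axis. Payload 4 kg.
Tool frame: the origin (TCP) lies on the front face of the gripper's body, between the roots of the fingers; the fingertips stand 97 mm ahead of it and the grasp point (between the pads) lies 78 mm ahead of it; z points along the fingers, y is the line along which they close (so a half turn about z gives the same grasp; the last joint's range is limited). The gripper opens to 94 mm and grips with 3 to 60 N. Pads are 16 mm wide; open, the fingers measure 119 mm over their backs; the gripper's body (75 mm by 177 mm) begins 78 mm behind the grasp point.
Start: joints at [-73.402, 4.996, 78.535, -0, 96.463, -5.907], TCP at [210.524, -508.124, 302.706] pointing down, gripper open.
Joint ranges: [-177.83, 177.83], [-43.37, 116.18], [15.69, 146.23], [-61.86, 241.86], [9.47, 152.12], [-147.06, 147.06]. Speed limits (degrees/s): [159.86, 159.86, 180, 180, 180, 180].

## Interface

Orientations are given as [roll, pitch, yaw] about the fixed x, y, z axes, in that order (R = Rz(yaw) Ry(pitch) Rx(roll)).
In Python, from station import env gives the robot as it stands.
- The arm moves only by the tool send_rows, never from a script. Its argument "commands" is a list of rows, each an object with "dp": the shift along the tool's x, y, z in m, a list of three; "dr": the turn, a rotation vector about the tool's x, y, z in rad, a list of three. In form: [{"dp": [tx, ty, tz], "dr": [ax, ay, az]}, ...]. A call has 1 to 8 rows; each row is the pose to reach, as a shift and turn from the pose commanded when the call began, along the tool's axes at that moment; what a row does not reach only later rows make up. A row lasts 1/8 s, in which the tool goes at most 62.5 mm and 10.7 degrees, less where a joint would pass 70% of its speed; a pose out of reach is approached as far as the arm can. A call with a gripper value outside its range is refused whole. "grip" is the closure, from -1 (fully open) to 1 (shut), so that 0 is half open, set as the call begins (left out, the last holds). The fingers move at their own pace and stop on an object; "squeeze" is the grip in N (left out, the last holds). Time passes only in rows, so rows that repeat a pose let the fingers close. It gives the time, the measured TCP pose, the force, the opening and the grip force at its end, in the units of the state.
- env.state(): the state, without advancing time (a new reading comes with each control period).
- env.read_camera(name): name is "scene" or "side" or "wrist"; returns the picture (480x640x3 uint8, blue, green, red); there is no depth.
- env.camera_params(name): a dict with "K" (3x3 intrinsics, pixels), "R" (3x3) and "t" (3): a world point X has camera coordinates R X + t. Camera axes: x right, y down, z forward; pixel columns grow to the right and rows downward; lengths in mm; the calibration is good to about 2 mm. A picture is of the moment at which its call begins: read the wrist's pose just before it. camera_params takes no time and is no camera call; for the wrist camera it gives the pose at the moment of the call.
- env.finish_job(): hands the job in; it is judged then, once.
The state is a dict: "time": time; "q": joint angles; "joint_velocities": joint speeds; "joint_efforts": joint torques, N m; "tcp_pos": TCP position; "tcp_rot": TCP orientation; "force": force on the tool from outside, world axes, zero at the start; "torque": the same for the moment, N m; "gripper_width": finger opening in mm; "finger_force": force on a finger pad.
Only numpy, scipy, OpenCV 4.12 (cv2) and the standard library are available. Lean on these libraries where they do the work, as an engineer would, in place of code of your own. Each camera call takes 0.05 s, during which the arm holds its last target. There are 200 camera calls.

## Task

Weigh the pair of sample bottles: stand the spare bottle upright in the empty place of the wire carrier, beside its match, then hang the carrier by its ring on the hook of the spring balance. Ease it down slowly so that the spring takes up the weight without the pointer dropping or bouncing fast, and let go, so that the loaded carrier hangs free and the pointer settles. Leave the squat jar, the beaker and the conical flask standing where they are.

Things in the scene. Friction and masses are not known exactly. Their poses are not given: they have to be found in the camera images.
- spare_mid (a point): The spare bottle: white plastic, narrow neck, 44 mm diameter (straight side up to 60 mm), 85 mm tall with its 31 mm wide cap, 130 g give or take a fifth. It stands in a flat grey tray (140 x 190 mm, floor 4 mm thick, rim 10 mm high) beside a squat jar. The point is its centre, 42.5 mm above its underside.
- carried_mid (a point): The matching bottle, same shape and size, already standing in one place of the carrier. The point is its centre, 42.5 mm above its underside.
- carrier: Loose two-place bottle carrier of steel wire and sheet, 200 g, 65 mm (x) by 205 mm (y). Origin: centre of its underside; x faces away from the robot within 15 degrees, z up. 4 mm floor, wire rails up to 29 mm, a middle stem with a round grey grip sleeve, 18 mm in diameter, 62 to 128 mm above the underside, and at its top an upright oval ring (196 to 250 mm).
- carrier_grip (a point): Where to grip the sleeve: on the stem's axis, 95 mm above the carrier's underside, axes as the carrier. With fingers closing along the carrier's y, opened no more than 60 mm to pass between the bottles, and the tool leaning about 30 degrees, fingertips forward (carrier's x) and down, the gripper stays below and in front of hook and balance.
- ring_top (a point): Wire centre of the top of the carrier's ring, 155 mm above carrier_grip on the same axis. The ring is of 5 mm wire, lies in the carrier's y-z plane, 40 mm wide and 54 mm high between wire centres.
- empty_place (a point): Centre of the empty place of the carrier, on top of its 4 mm floor, 70 mm along the carrier's -y from the stem. The place is 55 mm square between the rails; the rails' top is 25 mm above this point. Axes as the carrier.
- full_place (a point): Centre of the place that holds the matching bottle, on top of the carrier's floor, 70 mm along the carrier's +y from the stem.
- stand: The fixed retort stand. Origin: on the bench, straight below the hook; x away from the robot within 12 degrees, z up. Base plate 8 mm thick, 130 mm wide, from 90 mm in front of the hook to 160 mm behind; a 12 mm rod, 540 mm tall, stands 130 mm behind the hook. A clamp holds the upright barrel of the balance, 29 mm in diameter, from 366 to 546 mm above the bench.
- hook_bowl (a point): Wire centre of the lowest part of the balance's steel hook (5 mm wire), 306 mm above the bench when unloaded; axes as the stand. The ring is to rest in it, the ring's wire centre 5 mm above this point. To hang it: ring across the hook, its top about 36 mm above this point, in over the tip from -x until over the bowl, then down.
- hook_tip (a point): The upturned tip of the hook (the wire ends 3 mm above this point), 18 mm in front of (-x) hook_bowl and 24 mm above it. The hook's shank bends round the other side: its wire is 11 mm behind the bowl at 35 mm height and back over it at 48 mm, where a nut of 15 mm diameter sits.
- balance (a joint): How far the hook and the black pointer collar round the clear barrel are drawn down, in m: 0 unloaded, 0.09 at the stop. The spring gives 125 N/m; the carrier with both bottles draws it 32 to 41 mm and then hangs 11 mm or more above the base plate. The hook moves only straight up and down, and bounces lightly damped (about 2.5 Hz) if the load is let go before the spring carries it.
- jar_mid (a point): A squat wide-mouthed white jar, 68 mm diameter, 66 mm tall, in the tray beside the spare bottle; not to be disturbed. The point is its centre.
- beaker_mid (a point): A glass beaker, 68 mm diameter, 85 mm tall, on the bench to the left; not to be disturbed. The point is its centre.
- flask_mid (a point): A conical glass flask, 70 mm diameter, 100 mm tall, on the bench to the right; not to be disturbed. The point is its centre.
Mind the look-alikes: they are no part of the job. Of the things that look like the carrier, the middle-sized one is meant. Leave any red look-alike of the part that bears spare_mid alone.

How it is judged:
By the outcome, as a careful person would: the job done as asked, in the order asked, and still so for the second after the job is handed in, with the robot touching nothing.
It also fails if it takes over 72 s, if anything falls off the work surface, if the arm or the gripper's body presses on something with over 40 N, if the wrist force passes 120 N, or if a joint passes its speed limit or range.

## Working session

There is one attempt and no reset: what is moved stays moved. The work goes in short steps, Python scripts to look and compute and a tool call to move; the robot and the scene stay as the last step left them, time stands still between calls to the robot, and variables do not carry over. Pictures are saved under pics/ and viewed, at most 10 in all, crops included, and the job is handed in when it is done.

Besides the shell and the picture viewer there is one more tool, called by a JSON object that holds its "api" and its "payload", one argument or row to a line. send_rows: Moves the arm, as the interface text tells. Its arguments: {"type":"object","properties":{"commands":{"type":"array"},"grip":{"type":"number"},"squeeze":{"type":"number"}},"required":["commands"]}

```bash
ls; mkdir -p pics; python3 - <<'E'
from station import env
import cv2
s=env.state();print(s)
for n in("scene","side"):
    p=env.camera_params(n);print(n,p);cv2.imwrite(f"pics/{n}0.png",env.read_camera(n))
E
```

```text
pics
{'time': 0.0, 'q': array([-7.34033938e+01,  5.03707580e+00,  7.86238307e+01, -2.10117648e-04,
        9.64630280e+01, -5.90623430e+00]), 'joint_velocities': array([-0.04848868,  0.02639691, -0.08572581, -0.0409717 , -0.04737409,
       -0.02410486]), 'joint_efforts': array([-1.38674986e-03, -3.40185070e+01, -3.02429223e+01,  7.17113237e-02,
        3.29394685e-02, -1.72492555e-04]), 'tcp_pos': array([ 210.40645302, -507.79303037,  301.53144572]), 'tcp_rot': array([-1.79876702e+02, -1.25452271e-02,  2.25028036e+01]), 'force': array([ 0.35472594, -1.12335556, -0.05961082]), 'torque': array([-0.03770023,  0.00830267,  0.02968244]), 'finger_force': 0.0, 'gripper_width': 93.89158692370594}
scene {'K': array([[480.98812057,   0.        , 317.09962438],
       [  0.        , 480.98812057, 230.56144834],
       [  0.        ,   0.        ,   1.        ]]), 'R': array([[-0.68738963,  0.72617064,  0.01310348],
       [ 0.44494843,  0.43530851, -0.78264129],
       [-0.57403518, -0.53214914, -0.62233504]]), 't': array([ 367.32653019,  -72.85596785, 1490.87403473])}
side {'K': array([[561.60620549,   0.        , 316.60704364],
       [  0.        , 561.60620549, 240.01555557],
       [  0.        ,   0.        ,   1.        ]]), 'R': array([[-0.9279694 , -0.37257941,  0.00757541],
       [-0.27017187,  0.65862754, -0.70229404],
       [ 0.25667092, -0.65375404, -0.71184668]]), 't': array([ 477.93665814,  292.70395528, 1367.07954144])}
```

View pics/scene0.png

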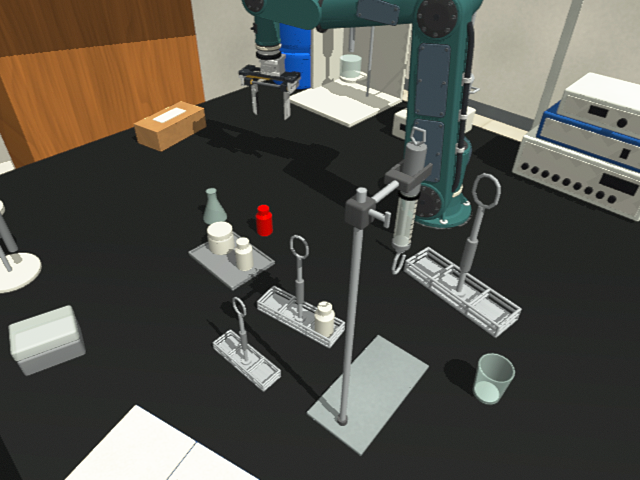

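View pics/side0.png

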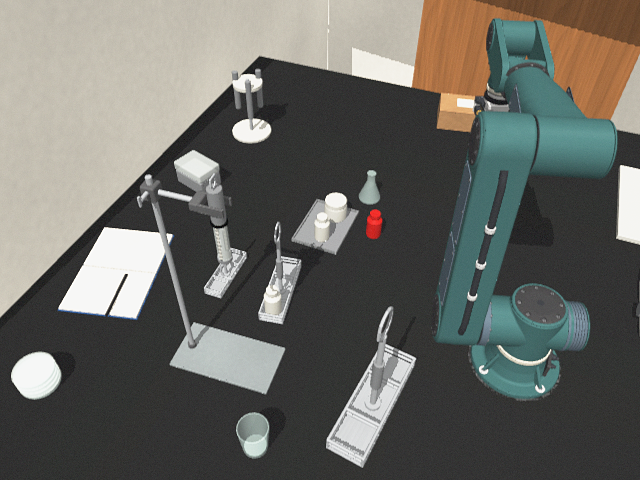

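Scene: spare bottle about (243,253) in the tray, the middle-sized carrier's ring at (300,246) with its matching bottle at (324,319), hook at (398,262), stand base at (370,395). Side: spare (322,227), carrier ring (278,235), bottle (272,300), hook near (225,265). I need enlargements for accurate pixels.

```bash
python3 - <<'E'
import cv2
def crop(n,x,y,w,h,s):
    im=cv2.imread(f"pics/{n}0.png")[y:y+h,x:x+w]
    im=cv2.resize(im,None,fx=s,fy=s,interpolation=cv2.INTER_CUBIC)
    for i in range(0,w,20):cv2.putText(im,str(x+i),(i*s,10),0,.35,(0,255,255));cv2.line(im,(i*s,12),(i*s,18),(0,255,255))
    for i in range(0,h,20):cv2.putText(im,str(y+i),(0,i*s+4),0,.35,(0,255,255))
    cv2.imwrite(f"pics/{n}c.png",im)
crop("scene",220,210,200,150,4);crop("side",190,205,160,120,5)
E
```

```text
(no output)
```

View pics/scenec.png

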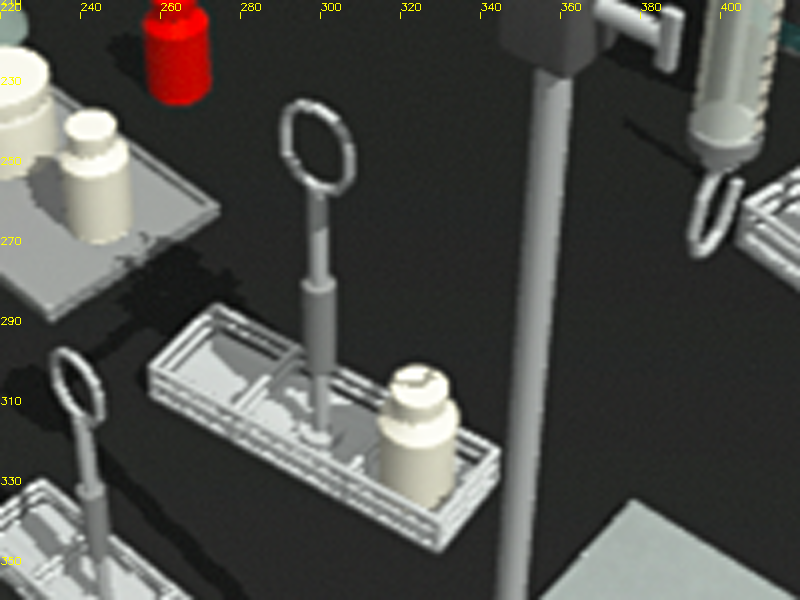

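View pics/sidec.png

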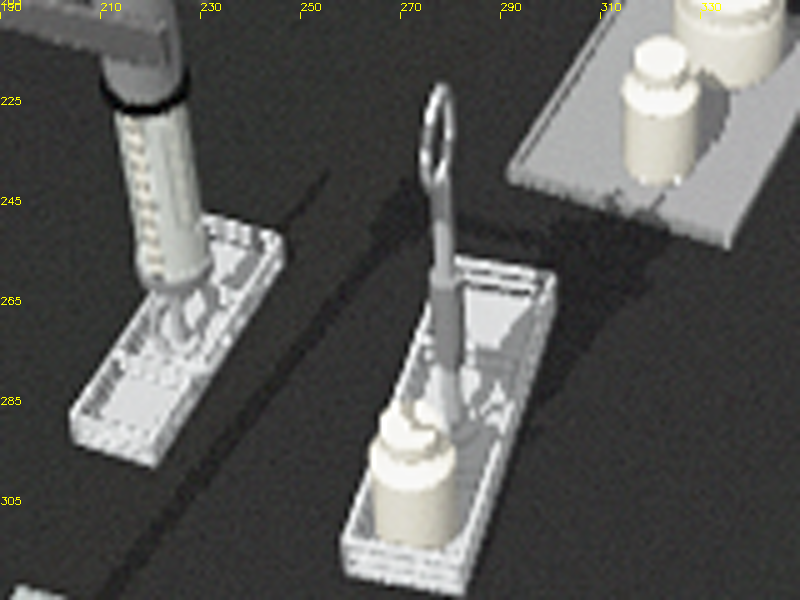

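Scene crop: spare cap top (243,240.5), ring top (299,236), sleeve (299.5,281)–(299.8,302), hook bottom (394.5,272.8). Side crop: spare cap top (322.8,215), ring top (277.4,222.4), sleeve (279.2,259.4)–(279.4,278), hook bottom about (226,273). Now triangulate these.

```bash
cat > h.py <<'E'
import numpy as np,cv2
from scipy.spatial.transform import Rotation as Ro
def ray(p,uv):
    K,R,t=(np.array(p[k],float) for k in("K","R","t"))
    d=R.T@np.linalg.solve(K,[uv[0],uv[1],1]);return -R.T@t,d/np.linalg.norm(d)
def tri(*obs):
    A=0;b=0
    L=[ray(p,uv) for p,uv in obs]
    for c,d in L:
        M=np.eye(3)-np.outer(d,d);A=A+M;b=b+M@c
    X=np.linalg.solve(A,b)
    return X,max(np.linalg.norm((np.eye(3)-np.outer(d,d))@(X-c)) for c,d in L)
def onz(p,uv,z):
    c,d=ray(p,uv);return c+d*(z-c[2])/d[2]
def proj(p,X):
    x=p["K"]@(p["R"]@np.array(X)+p["t"]);return x[:2]/x[2]
def rel(s,P,rpy):
    "dp (m), dr (rad) from state s to world pose"
    R0=Ro.from_euler('xyz',s["tcp_rot"],degrees=True);R1=Ro.from_euler('xyz',rpy,degrees=True)
    return R0.inv().apply(np.array(P)-s["tcp_pos"])/1000,(R0.inv()*R1).as_rotvec()
E
python3 - <<'E'
from h import *; from station import env
np.set_printoptions(precision=1,suppress=True)
S=env.camera_params("scene");D=env.camera_params("side")
c=lambda u,v:(220+u/4,210+v/4)
d=lambda u,v:(190+u/5,205+v/5)
for n,a,b in [("sparecap",c(92,121),d(664,50)),("ringtop",c(316,104),d(439,87)),("ringbot",c(319,190),d(438,180)),
 ("slvtop",c(318,283),d(446,272)),("slvbot",c(319,370),d(447,365)),("hook",c(698,252),d(180,340)),("carrcap",c(418,376),d(405,415)),
 ("redcap",(263.5,208),(375.5,212)),("rodtop",(361,190),(148,177)),("barrelbot",c(722,165),d(175,280))]:
    print(n,*tri((S,a),(D,b)))
print("base rail tops @27")
for q in [(150,370),(215,307),(497,452),(437,530)]:print(onz(S,c(*q),29))
for q in [(455,258),(553,272),(345,545),(465,570)]:print(onz(D,d(*q),29))
print("plate@8")
for q in [(378,338),(428,367),(361,449),(308,409)]:print(onz(S,q,8))
for q in [(285,350),(270,391),(171,361)]:print(onz(D,q,8))
print("jar",tri((S,(220,230)),(D,(336,203))),"sparebase",onz(S,c(99,232),4),onz(D,d(657,172),4))
E
```

```text
sparecap [ 583.3 -214.    90.2] 1.7788701105201021
ringtop [611.1  15.6 252.1] 2.8360820921359795
ringbot [612.1  19.2 194.5] 1.0260952701728285
slvtop [611.9  17.1 125.6] 1.4167590547470585
slvbot [612.9  19.   57. ] 0.043010030472191076
hook [618.1 249.4 311.1] 4.897965612001632
carrcap [603.7  85.9  95.1] 0.03296468828484212
redcap [ 449.9 -287.6   85.2] 2.3054284757780756
rodtop [740.3 259.9 536.4] 0.0032982094891876763
barrelbot [612.3 252.4 355.4] 2.8290587829020017
base rail tops @27
[663.7 -70.8  29. ]
[602.1 -81.7  29. ]
[569.  116.5  29. ]
[633. 129.  29.]
[652.5 -75.7  29. ]
[597.9 -86.7  29. ]
[621.9 126.3  29. ]
[559.2 117.6  29. ]
plate@8
[534.9 188.4   8. ]
[522.4 312.3   8. ]
[758.8 322.7   8. ]
[768.6 197.1   8. ]
[523.3 187.1   8. ]
[509.7 301.8   8. ]
[764.  318.8   8. ]
jar (array([ 578.9, -315.4,   59.6]), np.float64(2.6803945549505794)) sparebase [ 592.2 -205.9    4. ] [ 581.9 -204.2    4. ]
```

```bash
python3 - <<'E'
from h import *; from station import env
np.set_printoptions(precision=3,suppress=True)
S=env.camera_params("scene");D=env.camera_params("side");W=env.camera_params("wrist");s=env.state()
R=Ro.from_euler('xyz',s["tcp_rot"],degrees=True).as_matrix()
print("cam in tool",R.T@(-W["R"].T@W["t"]-s["tcp_pos"]),"axes",(W["R"]@R).round(3).tolist(),W["K"][0,0])
print("bigring",tri((S,(487,176)),(D,(388,308))),"bigstem base",onz(S,(463,292),4),onz(D,(374,404),4))
print("big ends",onz(S,(408,252),30),onz(S,(518,312),30))
print("beaker base",onz(S,(488,395),0),onz(D,(253,450),0),"flask",tri((S,(212,191)),(D,(372,173))))
print(rel(s,[590,-212,300],[180,0,100]))
E
```

```text
cam in tool [ 77.959  -0.857 -81.755] axes [[-0.001, 1.0, -0.0], [-0.963, -0.001, -0.271], [-0.271, -0.0, 0.963]] 392.9682524682772
bigring (array([282.306, 234.343, 344.463]), np.float64(3.0257863260076956)) bigstem base [269.883 250.815   4.   ] [277.736 240.491   4.   ]
big ends [267.24   78.881  30.   ] [264.092 385.273  30.   ]
beaker base [489.063 435.755   0.   ] [485.875 438.889   0.   ] flask (array([ 509.937, -438.184,   98.778]), np.float64(1.526204175529212))
(array([ 0.464, -0.128,  0.002]), array([-0.002, -0.002, -1.353]))
```

```bash
python3 - <<'E'
from h import *; from station import env
print(rel(env.state(),[600,-120,330],[180,0,-55]))
E
```

```text
(array([ 0.50837099, -0.20924259, -0.02787675]), array([-1.83728685e-03,  1.20691152e-03,  1.35269588e+00]))
```

{"api": "send_rows", "payload": {
  "commands": [
    {"dp": [0.05,-0.02,-0.02],"dr": [0,0,0.15]},
    {"dp": [0.11,-0.046,-0.028],"dr": [0,0,0.33]},
    {"dp": [0.168,-0.07,-0.028],"dr": [0,0,0.51]},
    {"dp": [0.226,-0.094,-0.028],"dr": [0,0,0.69]},
    {"dp": [0.284,-0.118,-0.028],"dr": [0,0,0.87]},
    {"dp": [0.342,-0.142,-0.028],"dr": [0,0,1.05]},
    {"dp": [0.4,-0.166,-0.028],"dr": [0,0,1.22]},
    {"dp": [0.455,-0.188,-0.028],"dr": [0,0,1.353]}
  ],
  "grip": -1
}}

```text
time: 1.1
tcp_pos: [529.6, -189.3, 330.2]
tcp_rot: [180.0, 0.0, -54.1]
force: [-0.1, -0.7, -0.1]
gripper_width: 93.8
finger_force: 0.0
```

```bash
python3 - <<'E'
from h import *; from station import env
s=env.state();print(s["time"],s["tcp_pos"],s["tcp_rot"],s["q"])
print(rel(s,[600,-120,330],[180,0,-55]))
E
```

```text
1.1 [ 529.58308287 -189.33624577  330.24698516] [ 1.79966324e+02  2.07767801e-02 -5.40939286e+01] [-2.54400013e+01  6.40612719e+00  7.39011996e+01 -1.98745153e-02
  9.97270531e+01  1.18650569e+02]
(array([-0.01486427, -0.0976992 ,  0.00019495]), array([0.00059061, 0.00035797, 0.01581404]))
```

{"api": "send_rows", "payload": {
  "commands": [
    {"dp": [-0.01,-0.045,0],"dr": [0,0,0]},
    {"dp": [-0.016,-0.09,0],"dr": [0,0,0]},
    {"dp": [-0.016,-0.09,0],"dr": [0,0,0]},
    {"dp": [-0.016,-0.09,0],"dr": [0,0,0]}
  ]
}}

```text
time: 1.6
tcp_pos: [591.4, -125.0, 330.1]
tcp_rot: [179.9, 0.0, -53.8]
force: [-0.1, 0.1, 0.7]
gripper_width: 94.0
finger_force: 0.0
```

```bash
cat > snap.py <<'E'
import sys,pickle
from h import *; from station import env
n=sys.argv[1]
s=env.state();p=env.camera_params("wrist");im=env.read_camera("wrist")
cv2.imwrite(f"pics/{n}.png",im);pickle.dump((s,{k:np.array(p[k]) for k in"KRt"}),open(f"{n}.pkl","wb"));print(s["time"],s["tcp_pos"],s["tcp_rot"])
E
python3 snap.py w1
```

```text
1.6 [ 591.39971241 -124.95994093  330.10814997] [ 1.79916453e+02  4.20248688e-02 -5.37534212e+01]
```

View pics/w1.png

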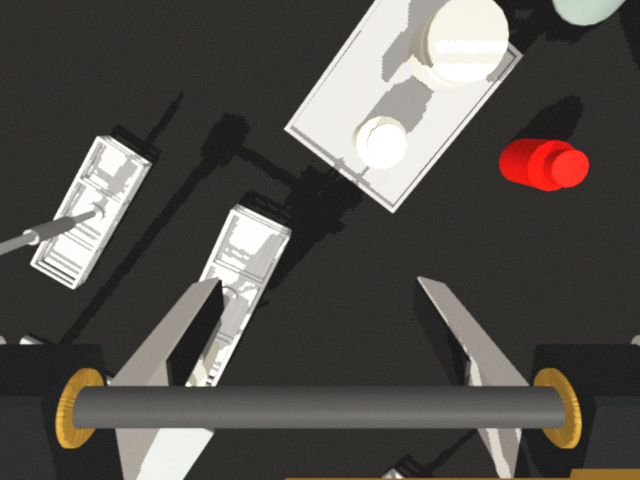

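Wrist view 1: spare cap centre near (388,136), shoulder circle (381,143) r≈26; carrier's empty-end rail corners (237,206) and (291,234); the red bottle at (548,165) is left alone. Fit these and take a second view from over the spare.

```bash
python3 - <<'E'
from h import *; import pickle
from station import env
np.set_printoptions(precision=1,suppress=True)
s,p=pickle.load(open("w1.pkl","rb"))
for n,uv,z in[("cap",(388,136),89),("sh",(381,142.5),64),("c1",(237,206),29),("c2",(291,234),29),("crossbar1",(218,262),15),("crossbar2",(272,290),15)]:print(n,onz(p,uv,z))
t=onz(p,(386,138),80)
print(rel(env.state(),[585,-205,260],[180,0,-55]),env.state()["q"])
E
```

```text
cap [ 588.1 -216.3   89. ]
sh [ 585.8 -210.7   64. ]
c1 [657.3 -81.1  29. ]
c2 [597.7 -89.2  29. ]
crossbar1 [641.3 -14.3  15. ]
crossbar2 [576.6 -21.7  15. ]
(array([0.1, 0.1, 0.1]), array([0., 0., 0.])) [-17.3  11.8  67.7  -0.  100.5 126.5]
```

```bash
python3 - <<'E'
from h import *; from station import env
print(rel(env.state(),[586,-213,250],[180,0,-55]))
E
```

```text
(array([0.06762765, 0.05580568, 0.08047655]), array([0.00099724, 0.00025105, 0.02069435]))
```

{"api": "send_rows", "payload": {
  "commands": [
    {"dp": [0.034,0.028,0.04],"dr": [0,0,0]},
    {"dp": [0.067,0.056,0.08],"dr": [0,0,0]},
    {"dp": [0.067,0.056,0.08],"dr": [0,0,0]},
    {"dp": [0.067,0.056,0.08],"dr": [0,0,0]}
  ]
}}

```text
time: 2.15
tcp_pos: [585.8, -212.5, 251.8]
tcp_rot: [-179.9, -0.0, -53.9]
force: [0.1, -0.4, 0.8]
gripper_width: 93.9
finger_force: 0.0
```

```bash
python3 snap.py w2; python3 - <<'E'
from h import *; import pickle
np.set_printoptions(precision=1,suppress=True)
P={}
for n in("w1","w2"):
    s,p=pickle.load(open(n+".pkl","rb"));im=cv2.imread(f"pics/{n}.png").astype(int)
    b,g,r=im[...,0],im[...,1],im[...,2]
    m=((r-b>8)&(r-b<60)&(r>130)).astype(np.uint8)
    k,l,st,c=cv2.connectedComponentsWithStats(m)
    for i in range(1,k):
        if st[i,4]>150:print(n,st[i],c[i],onz(p,c[i],70))
E
```

```text
2.15 [ 585.80702482 -212.54592331  251.78220526] [-1.79943992e+02 -3.88569069e-02 -5.38616821e+01]
w1 [ 351    0  171  161 8273] [442.5  56.2] [ 589.  -291.7   70. ]
w1 [361 122 102  86 435] [405.1 174. ] [ 553.3 -201.9   70. ]
w1 [327 152  33  36 209] [343.1 166.6] [ 600.3 -175.3   70. ]
w1 [ 108  276  112  110 3640] [163.7 339.9] [640.5  60.8  70. ]
w1 [ 418  277  110  109 3615] [472.5 339.9] [ 397.6 -116.9   70. ]
w1 [185 340  36  47 641] [204.4 366.1] [593.1  62.3  70. ]
w1 [ 116  428   44   52 1442] [134.  448.4] [600.7 191.8  70. ]
w1 [ 478  428   44   51 1361] [502.3 448.2] [284.5 -39.5  70. ]
w2 [ 344   51  125  143 5112] [394.9 107.5] [ 599.3 -314.9   70. ]
w2 [375 113 114 143 509] [443.1 173.3] [ 547.2 -301.5   70. ]
w2 [343 158  34  49 316] [359.5 182.3] [ 588.4 -264.    70. ]
w2 [ 287  170   76   84 2092] [325.2 215.4] [ 593.6 -232.2   70. ]
w2 [221 204  59  48 201] [247.9 226.4] [ 632.1 -194.5   70. ]
w2 [279 242  46  50 178] [299.2 268.3] [ 585.6 -190.4   70. ]
w2 [ 109  277  110  109 3677] [163.5 340. ] [634.9 -83.6  70. ]
w2 [ 418  277  110  109 3610] [472.5 339.9] [ 447.6 -220.5   70. ]
w2 [ 116  428   44   52 1561] [135. 449.] [603.4  17.3  70. ]
w2 [ 478  428   44   51 1354] [502.5 448. ] [ 360.9 -161.2   70. ]
```

View pics/w2.png

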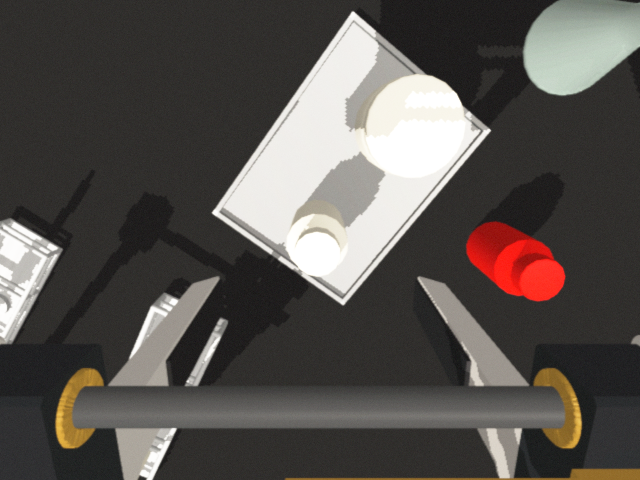

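Wrist view 2: cap centre (318,253), shoulder circle (318,243) r≈31; jar mouth (413,126); tray rim around.

```bash
python3 - <<'E'
from h import *; import pickle
from station import env
np.set_printoptions(precision=3,suppress=True)
s1,p1=pickle.load(open("w1.pkl","rb"));s,p=pickle.load(open("w2.pkl","rb"))
S=env.camera_params("scene");D=env.camera_params("side")
print(tri((p1,(388,136)),(p,(318,253))),tri((p1,(388,136)),(p,(318,253)),(S,(243,240.3)),(D,(322.8,215))))
print(onz(p,(318,253),89),onz(p,(318,243),62),"jar",onz(p,(413,126),70))
print(np.linalg.norm(onz(p,(296,253),89)-onz(p,(340,253),89)),"capw")
print(rel(env.state(),[586,-213,134],[180,0,-55]))
E
```

```text
(array([ 588.618, -215.375,  100.797]), np.float64(1.248101191008964)) (array([ 585.212, -214.242,   90.206]), np.float64(3.5919808549026175))
[ 585.142 -212.389   89.   ] [ 584.529 -211.482   62.   ] jar [ 582.737 -312.955   70.   ]
28.733742977207395 capw
(array([0.   , 0.001, 0.119]), array([-0.002, -0.002,  0.021]))
```

{"api": "send_rows", "payload": {
  "commands": [
    {"dp": [0,0.001,0.04],"dr": [0,0,0]},
    {"dp": [0,0.001,0.08],"dr": [0,0,0]},
    {"dp": [0,0.001,0.11],"dr": [0,0,0]},
    {"dp": [0,0.001,0.118],"dr": [0,0,0]},
    {"dp": [0,0.001,0.118],"dr": [0,0,0]},
    {"dp": [0,0.001,0.118],"dr": [0,0,0]}
  ]
}}

```text
time: 2.95
tcp_pos: [586.6, -212.7, 135.4]
tcp_rot: [-179.9, -0.2, -53.7]
force: [-0.4, -0.1, -0.1]
gripper_width: 93.6
finger_force: 0.0
```

{"api": "send_rows", "payload": {
  "commands": [
    {"dp": [0,0,0],"dr": [0,0,0]},
    {"dp": [0,0,0],"dr": [0,0,0]},
    {"dp": [0,0,0],"dr": [0,0,0]},
    {"dp": [0,0,0],"dr": [0,0,0]},
    {"dp": [0,0,0],"dr": [0,0,0]},
    {"dp": [0,0,0],"dr": [0,0,0]}
  ],
  "grip": 1,
  "squeeze": 15
}}

```text
time: 3.7
tcp_pos: [585.5, -212.4, 132.7]
tcp_rot: [-180.0, -0.0, -53.8]
force: [0.6, 0.1, -0.6]
gripper_width: 43.8
finger_force: 15.0
```

```bash
python3 - <<'E'
from h import *; from station import env
s=env.state();print(s["q"])
print(rel(s,[621,-100,240],[180,0,-55]))
E
```

```text
[-2.51557472e+01  1.91551871e+01  8.14020422e+01  1.63426830e-02
  7.94283487e+01  1.18598808e+02]
(array([-0.06966001, -0.09507263, -0.10723334]), array([-3.67604970e-04, -8.27936962e-05,  2.16848150e-02]))
```

{"api": "send_rows", "payload": {
  "commands": [
    {"dp": [0,0,-0.02],"dr": [0,0,0]},
    {"dp": [0,0,-0.06],"dr": [0,0,0]},
    {"dp": [0,0,-0.1],"dr": [0,0,0]},
    {"dp": [-0.02,-0.03,-0.107],"dr": [0,0,0]},
    {"dp": [-0.05,-0.065,-0.107],"dr": [0,0,0.01]},
    {"dp": [-0.07,-0.095,-0.107],"dr": [0,0,0.02]},
    {"dp": [-0.07,-0.095,-0.107],"dr": [0,0,0.02]},
    {"dp": [-0.07,-0.095,-0.107],"dr": [0,0,0.02]}
  ]
}}

```text
time: 4.7
tcp_pos: [620.6, -100.3, 240.6]
tcp_rot: [180.0, -0.1, -54.9]
force: [0.2, -0.2, -0.5]
gripper_width: 44.1
finger_force: 15.0
```

```bash
python3 snap.py w3; python3 - <<'E'
import cv2
im=cv2.imread("pics/w3.png");cv2.imwrite("pics/w3b.png",cv2.resize(im[150:450,60:460],None,fx=2,fy=2,interpolation=cv2.INTER_CUBIC))
E
```

```text
4.7 [ 620.57955905 -100.27311568  240.57318874] [ 1.79990050e+02 -7.19100921e-02 -5.48980027e+01]
```

View pics/w3b.png

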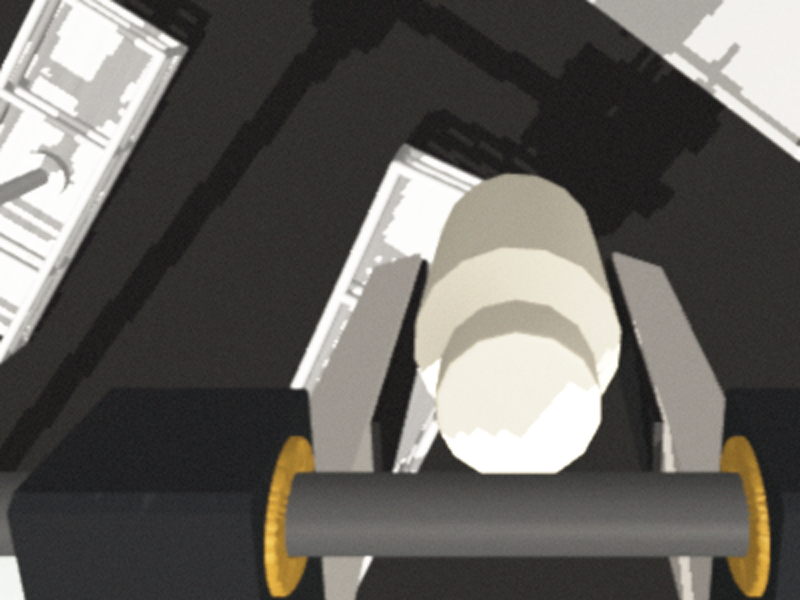

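Wrist view 3 (crop): far-end rail corner at crop (405,148) → px (262.5,224), the +x rail edge runs down to crop (297,385) → px (208.5,342.5).

```bash
python3 - <<'E'
from h import *; import pickle
from station import env
np.set_printoptions(precision=4,suppress=True)
s,p=pickle.load(open("w3.pkl","rb"))
s1,p1=pickle.load(open("w1.pkl","rb"))
a=onz(p,(262.5,224),29);b=onz(p,(208.5,342.5),29);d=b-a;th=np.degrees(np.arctan2(-d[0],d[1]));print(a,b,th)
print("tri corner",tri((p,(262.5,224)),(p1,(237,206))))
for th in(8,10):
    c,sn=np.cos(np.radians(th)),np.sin(np.radians(th));x=np.array([c,sn]);y=np.array([-sn,c])
    print(th,"place",a[:2]-32.5*x+32.5*y,"centre",a[:2]-32.5*x+102.5*y)
for P in([622.5,-52,200],[622.5,-52,134.5]):print(rel(env.state(),P,[180,0,-55]))
E
```

```text
[659.1277 -82.1716  29.    ] [640.7331  29.4959  29.    ] 9.35415672844579
tri corner (array([658.6493, -74.5798,   3.7231]), np.float64(0.4919825912611831))
8 place [622.4209 -54.511 ] centre [612.6788  14.8077]
10 place [621.4779 -55.8089] centre [609.3226  13.1276]
(array([-0.0388, -0.0296,  0.0403]), array([ 0.0002, -0.001 ,  0.0009]))
(array([-0.0388, -0.0297,  0.1058]), array([ 0.0002, -0.001 ,  0.0009]))
```

{"api": "send_rows", "payload": {
  "commands": [
    {"dp": [-0.018,-0.014,0.01],"dr": [0,0,0]},
    {"dp": [-0.0376,-0.0288,0.03],"dr": [0,0,0]},
    {"dp": [-0.0376,-0.0288,0.055],"dr": [0,0,0]},
    {"dp": [-0.0376,-0.0288,0.065],"dr": [0,0,0]},
    {"dp": [-0.0376,-0.0288,0.065],"dr": [0,0,0]},
    {"dp": [-0.0376,-0.0288,0.065],"dr": [0,0,0]}
  ]
}}

```text
time: 5.5
tcp_pos: [623.1, -52.8, 175.9]
tcp_rot: [-179.9, -0.1, -54.9]
force: [-0.8, 0.4, -1.8]
gripper_width: 44.0
finger_force: 15.0
```

```bash
python3 - <<'E'
from station import env
import cv2,numpy as np
from h import *
a=env.read_camera("scene")[250:370,240:360];b=env.read_camera("side")[230:330,240:340]
s=env.state();print(s["tcp_pos"],s["force"])
f=lambda i,k:cv2.resize(i,(400,400),interpolation=cv2.INTER_CUBIC)
cv2.imwrite("pics/m1.png",np.hstack([f(a,0),f(b,0)]))
E
```

```text
[623.20289094 -52.83873736 176.17723678] [ 0.0288512  -0.24502869 -0.92328734]
```

View pics/m1.png

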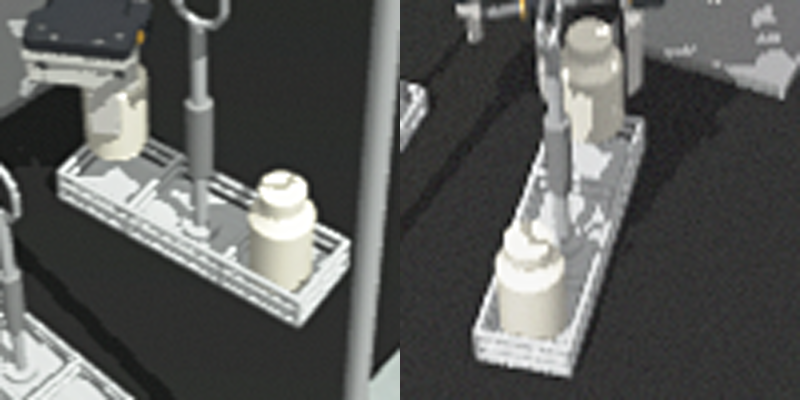

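The bottle hangs above the empty place in both views, clear of the stem. Check camera bias against the gripped bottle.

```bash
python3 - <<'E'
from h import *; from station import env
np.set_printoptions(precision=1,suppress=True)
S=env.camera_params("scene");D=env.camera_params("side")
print("initial spare cap by scene/side (wrist: 585,-212.5)",onz(S,(243,240.4),89),onz(D,(322.8,215),89))
s=lambda u,v:(240+u*.3,250+v*.3); d=lambda u,v:(240+u*.25,230+v*.25)
z=176.2-133.6+4
print("held bottom front",onz(S,s(119,160),z),onz(D,d(596,144) if 0 else (240+196*.25,230+144*.25),z))
print("carried bottom front",onz(S,s(281,293),4),onz(D,(240+131*.25,230+338*.25),4))
print("carried cap",onz(S,s(280,181),89),onz(D,(240+129*.25,230+242*.25),89))
print("held cap",onz(D,(240+192*.25,230+35*.25),z+85))
E
```

```text
initial spare cap by scene/side (wrist: 585,-212.5) [ 583.8 -212.3   89. ] [ 584.2 -217.8   89. ]
held bottom front [635.  -38.   46.6] [610.8 -37.7  46.6]
carried bottom front [616.   99.5   4. ] [598.1  97.9   4. ]
carried cap [600.8  82.   89. ] [599.8  87.6  89. ]
held cap [618.9 -55.2 131.6]
```

{"api": "send_rows", "payload": {
  "commands": [
    {"dp": [0,0,0.01],"dr": [0,0,0]},
    {"dp": [0,0,0.02],"dr": [0,0,0]},
    {"dp": [0,0,0.028],"dr": [0,0,0]},
    {"dp": [0,0,0.034],"dr": [0,0,0]},
    {"dp": [0,0,0.038],"dr": [0,0,0]},
    {"dp": [0,0,0.04],"dr": [0,0,0]},
    {"dp": [0,0,0.04],"dr": [0,0,0]},
    {"dp": [0,0,0.04],"dr": [0,0,0]}
  ]
}}

```text
time: 6.6
tcp_pos: [622.8, -52.6, 135.1]
tcp_rot: [-180.0, -0.0, -54.9]
force: [0.2, 0.3, -1.1]
gripper_width: 43.8
finger_force: 15.0
```

{"api": "send_rows", "payload": {
  "commands": [
    {"dp": [0,0,0.001],"dr": [0,0,0]},
    {"dp": [0,0,0.0015],"dr": [0,0,0]},
    {"dp": [0,0,0.002],"dr": [0,0,0]},
    {"dp": [0,0,0.002],"dr": [0,0,0]}
  ]
}}

```text
time: 7.1
tcp_pos: [622.6, -52.5, 132.8]
tcp_rot: [180.0, -0.0, -54.9]
force: [0.4, 0.1, -0.6]
gripper_width: 43.2
finger_force: 15.0
```

{"api": "send_rows", "payload": {
  "commands": [
    {"dp": [0,0,0.0005],"dr": [0,0,0]},
    {"dp": [0,0,0.001],"dr": [0,0,0]},
    {"dp": [0,0,0.001],"dr": [0,0,0]}
  ]
}}

```text
time: 7.48
tcp_pos: [622.7, -52.5, 132.7]
tcp_rot: [-180.0, -0.0, -54.9]
force: [-2.6, -0.5, 4.9]
gripper_width: 43.4
finger_force: 15.0
```

{"api": "send_rows", "payload": {
  "commands": [
    {"dp": [0,0,0],"dr": [0,0,0]},
    {"dp": [0,0,0],"dr": [0,0,0]},
    {"dp": [0,0,0],"dr": [0,0,0]},
    {"dp": [0,0,0],"dr": [0,0,0]},
    {"dp": [0,0,0],"dr": [0,0,0]}
  ],
  "grip": -0.6
}}

```text
time: 8.1
tcp_pos: [622.6, -52.5, 131.6]
tcp_rot: [180.0, -0.0, -54.9]
force: [-0.7, -0.6, -0.2]
gripper_width: 75.0
finger_force: 0.0
```

{"api": "send_rows", "payload": {
  "commands": [
    {"dp": [0,0,-0.02],"dr": [0,0,0]},
    {"dp": [0,0,-0.06],"dr": [0,0,0]},
    {"dp": [0,0,-0.11],"dr": [0,0,0]},
    {"dp": [0.04,0,-0.14],"dr": [0,0,0]},
    {"dp": [0.09,0,-0.16],"dr": [0,0,0]},
    {"dp": [0.09,0,-0.16],"dr": [0,0,0]},
    {"dp": [0.09,0,-0.16],"dr": [0,0,0]}
  ]
}}

```text
time: 8.98
tcp_pos: [674.1, -125.9, 292.2]
tcp_rot: [-180.0, 0.0, -54.9]
force: [0.1, -0.2, -0.1]
gripper_width: 75.6
finger_force: 0.0
```

```bash
python3 snap.py w4; python3 - <<'E'
from station import env
import cv2,numpy as np
a=env.read_camera("scene");cv2.imwrite("pics/s4.png",a)
b=env.read_camera("side");cv2.imwrite("pics/d4.png",b);w=cv2.imread("pics/w4.png")
f=lambda i,w,h:cv2.resize(i,(w,h),interpolation=cv2.INTER_CUBIC)
top=np.hstack([f(a[230:360,240:370],400,400),f(b[215:325,240:350],400,400)])
cv2.imwrite("pics/m2.png",np.vstack([top,np.hstack([f(a[230:290,370:450],266,200),f(b[240:290,200:266],266,200),f(w,268,200)])]))
s=env.state();print(s["q"])
E
```

```text
8.975 [ 674.07530391 -125.85495708  292.15737531] [-1.79984419e+02  2.40506245e-02 -5.49056104e+01]
[-1.52502596e+01  2.27706270e+01  5.82805491e+01  1.12102383e-02
  9.90207867e+01  1.29584235e+02]
```

View pics/m2.png

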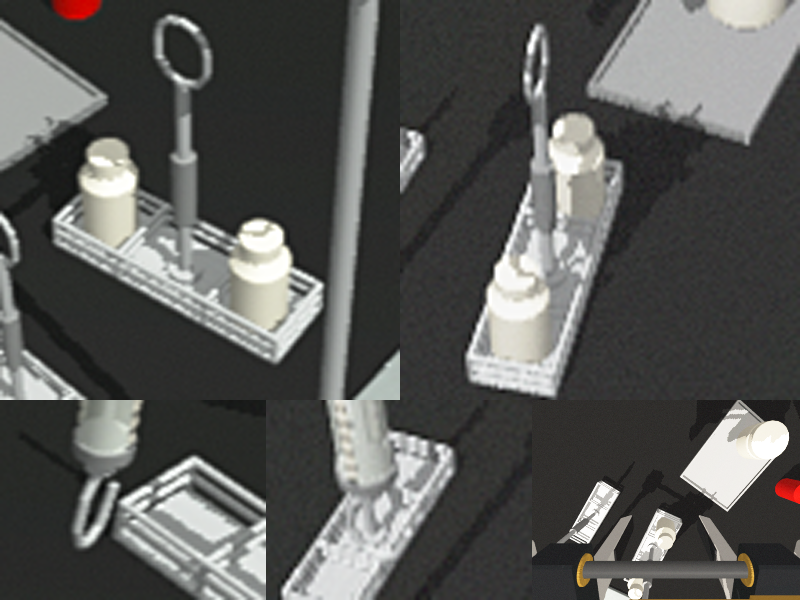

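Spare bottle stands upright in the place, gripper clear. Sleeve: scene crop (184,158)–(183,245), side crop (143,160)–(143,225); hook bottom scene crop (84,141) and tip (117,82), side crop (106,140).

```bash
python3 - <<'E'
from h import *; from station import env
np.set_printoptions(precision=4,suppress=True)
S=env.camera_params("scene");D=env.camera_params("side")
s=lambda u,v:(S,(240+u/3.077,230+v/3.077)); d=lambda u,v:(D,(240+u/3.636,215+v/3.636))
for n,a,b in[("slvt",(184,158),(143,160)),("slvb",(183,245),(143,225)),("ringt",(182,18),(138,28)),("ringb",(185,84),(139,95)),("cap1",(260,228),(117,265)),("cap2",(108,150),(174,122))]:
    print(n,*tri(s(*a),d(*b)))
hs=lambda u,v:(S,(370+u/3.325,230+v/3.325)); hd=lambda u,v:(D,(200+u/4.03,240+v/4.03))
print("hook",tri(hs(84,141),hd(106,140)),"at z306",onz(*hs(84,141),306),onz(*hd(106,140),306),"tip@333",onz(*hs(117,82),333),onz(*hd(134,97),333))
# where pixels would be
for y in(245,250,255):
  print(y,proj(S,[617,y,306]),proj(D,[617,y,306]),proj(D,[600,y,333]))
print(rel(env.state(),[470,-10,340],[180,0,-55]))
E
```

```text
slvt [612.0213  17.2248 125.4034] 2.670181231910266
slvb [617.9584  17.2278  46.1432] 8.0769507846628
ringt [610.5716  15.7233 251.8347] 2.4974276887221185
ringb [610.6259  18.7935 194.0786] 1.1543206455780997
cap1 [601.9034  83.7801  92.7974] 0.7679952306312441
cap2 [621.158  -54.3587  90.9959] 2.568780305527347
hook (array([616.0979, 250.6876, 310.1188]), np.float64(3.3417890869478537)) at z306 [614.3085 252.209  306.    ] [618.8136 243.5631 306.    ] tip@333 [592.7953 253.2173 333.    ] [605.5639 232.7657 333.    ]
245 [390.8668 271.1445] [226.7539 275.485 ] [232.8537 269.049 ]
250 [393.2556 272.5646] [225.5828 277.2027] [231.6758 270.7841]
255 [395.6602 273.994 ] [224.405  278.9303] [230.491  272.5293]
(array([-0.2114,  0.1003, -0.0483]), array([0.0007, 0.0011, 0.0029]))
```

```bash
python3 - <<'E'
import cv2,numpy as np
a=cv2.imread("pics/s4.png")[140:290,340:440];b=cv2.imread("pics/d4.png")[180:300,180:270]
f=lambda i,w,h:cv2.resize(i,(w,h),interpolation=cv2.INTER_CUBIC)
cv2.imwrite("pics/hk.png",np.hstack([f(a,400,600),f(b,400,533)[:533] if 0 else cv2.copyMakeBorder(f(b,400,533),0,67,0,0,cv2.BORDER_CONSTANT)]))
E
```

```text
(no output)
```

View pics/hk.png

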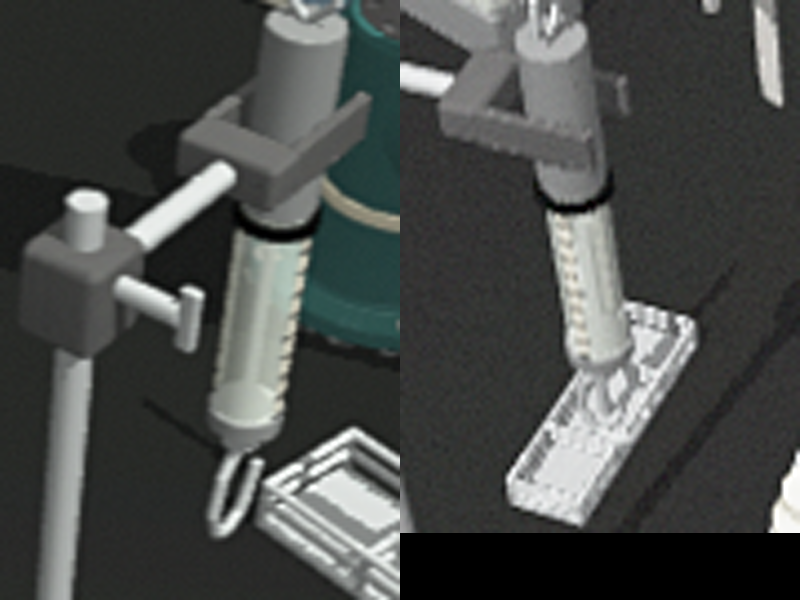

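Hook view: scene barrel bottom (401.7,248.7), barrel top (416.5,146), hook bottom (395.5,272), tip ≈(404,255); side barrel bottom (225.5,261.5), top (214.4,189), hook bottom about (225.5,273). Use the barrel axis for the hook's x,y.

```bash
python3 - <<'E'
from h import *; from station import env
np.set_printoptions(precision=1,suppress=True)
S=env.camera_params("scene");D=env.camera_params("side")
for n,a,b,z in[("bar top",(416.5,146),(214.4,189),546),("bar bot",(401.7,248.7),(225.5,261.5),366),("collar",(409.5,197),(219.2,223.9),None),("bowl",(395.5,272),(225.3,272.8),306),("tip",(404,255),(233,266),332),("rod top",(362,191),(148,177),540)]:
    print(n,*tri((S,a),(D,b)),*( [onz(S,a,z)[:2],onz(D,b,z)[:2]] if z else[]))
E
```

```text
bar top [609.3 251.4 543.6] 0.19276585852456324 [613.4 253.9] [607.7 253.5]
bar bot [609.6 253.4 358.1] 1.3264719640500358 [618.7 259.7] [605.7 257.8]
collar [610.3 253.1 460. ] 1.1165355066440146
bowl [618.1 251.3 314.2] 4.52009154310452 [613.2 251.9] [623.2 239.7]
tip [598.7 250.2 340.4] 5.5539000351461 [593.9 251.7] [604.1 236.8]
rod top [740.1 260.8 536.1] 0.847149574974348 [745.6 265.5] [737.1 263.4]
```

{"api": "send_rows", "payload": {
  "commands": [
    {"dp": [-0.02,0.0,-0.04],"dr": [0,0,-0.1]},
    {"dp": [-0.05,0.02,-0.048],"dr": [0,0,-0.28]},
    {"dp": [-0.09,0.04,-0.048],"dr": [0,0,-0.46]},
    {"dp": [-0.13,0.06,-0.048],"dr": [0,0,-0.64]},
    {"dp": [-0.17,0.08,-0.048],"dr": [0,0,-0.82]},
    {"dp": [-0.2,0.095,-0.048],"dr": [0,0,-1.0]},
    {"dp": [-0.21,0.1,-0.048],"dr": [0,0,-1.18]},
    {"dp": [-0.21,0.1,-0.048],"dr": [0,0,-1.36]}
  ],
  "grip": 0.06
}}

```text
time: 10.12
tcp_pos: [470.1, -10.4, 340.0]
tcp_rot: [180.0, -0.0, 23.5]
force: [-0.3, -0.2, 0.7]
gripper_width: 44.3
finger_force: 0.0
```

{"api": "send_rows", "payload": {
  "commands": [
    {"dp": [0,0,0],"dr": [0,0,-0.18]},
    {"dp": [0,0,0],"dr": [0,0,-0.36]},
    {"dp": [0,0,0],"dr": [0,0,-0.54]},
    {"dp": [0,0,0],"dr": [0,0,-0.72]},
    {"dp": [0,0,0],"dr": [0,0,-0.9]},
    {"dp": [0,0,0],"dr": [0,0,-1.08]},
    {"dp": [0,0,0],"dr": [0,0,-1.26]},
    {"dp": [0,0,0],"dr": [0,0,-1.44]}
  ]
}}

```text
time: 11.12
tcp_pos: [470.9, -11.0, 339.4]
tcp_rot: [-180.0, -0.0, 105.9]
force: [-0.8, -0.1, -0.6]
gripper_width: 44.4
finger_force: 0.0
```

{"api": "send_rows", "payload": {
  "commands": [
    {"dp": [0,0,0],"dr": [0,0,-0.18]},
    {"dp": [0,0,0],"dr": [0,0,-0.36]},
    {"dp": [0,0,0],"dr": [0,0,-0.54]},
    {"dp": [0,0,0],"dr": [0,0,-0.72]},
    {"dp": [0,0,0],"dr": [0,0,-0.9]},
    {"dp": [0,0,0],"dr": [0,0,-1.08]},
    {"dp": [0,0,0],"dr": [0,0,-1.26]},
    {"dp": [0,0,0],"dr": [0,0,-1.44]}
  ]
}}

```text
time: 12.12
tcp_pos: [470.9, -11.0, 339.4]
tcp_rot: [180.0, -0.0, -171.5]
force: [0.6, -0.5, 0.4]
gripper_width: 44.4
finger_force: 0.0
```

```bash
cat > g.py <<'E'
from h import *; from station import env
def pose(g,yaw,lean):
    "grasp point -> TCP pos, rpy; tool y along carrier y, tool x back"
    c=Ro.from_euler('z',yaw,degrees=True).as_matrix();t=np.radians(lean);Z=np.array([0,0,1.])
    z=np.sin(t)*c[:,0]-np.cos(t)*Z;x=-np.cos(t)*c[:,0]-np.sin(t)*Z
    R=np.stack([x,c[:,1],z],1)
    return np.array(g)-78*z,R
def go(g,yaw,lean,back=0):
    s=env.state();P,R=pose(g,yaw,lean);P=P-back*R[:,2]
    R0=Ro.from_euler('xyz',s["tcp_rot"],degrees=True)
    print("target",P.round(1),"dp",(R0.inv().apply(P-s["tcp_pos"])/1000).round(4),"dr",(R0.inv()*Ro.from_matrix(R)).as_rotvec().round(4))
def grasp():
    s=env.state();return s["tcp_pos"]+78*Ro.from_euler('xyz',s["tcp_rot"],degrees=True).as_matrix()[:,2]
E
python3 - <<'E'
from g import *
s=env.state();print(s["time"],s["q"].round(1),s["tcp_pos"],s["tcp_rot"]);go([611.5,16,95],9.3,35,100)
E
```

```text
12.125 [  -8.2   -5.4   84.7    0.   100.7 -106.7] [470.88959649 -10.95222499 339.44598532] [ 1.79988612e+02 -2.70448902e-02 -1.71549265e+02]
target [ 5.107e+02 -5.000e-01  2.408e+02] dp [-0.041   0.0045  0.0986] dr [-0.0043 -0.6113 -0.0144]
```

{"api": "send_rows", "payload": {
  "commands": [
    {"dp": [-0.01,0.001,0.02],"dr": [0,-0.15,0]},
    {"dp": [-0.02,0.002,0.05],"dr": [0,-0.3,0]},
    {"dp": [-0.03,0.003,0.08],"dr": [0,-0.45,0]},
    {"dp": [-0.041,0.0045,0.0986],"dr": [-0.004,-0.611,-0.014]},
    {"dp": [-0.041,0.0045,0.0986],"dr": [-0.004,-0.611,-0.014]},
    {"dp": [-0.041,0.0045,0.0986],"dr": [-0.004,-0.611,-0.014]}
  ]
}}

```text
time: 12.88
tcp_pos: [512.2, -1.4, 243.1]
tcp_rot: [-179.9, 35.1, -171.1]
force: [-0.1, -0.3, -0.1]
gripper_width: 44.0
finger_force: 0.0
```

```bash
python3 snap.py w5; python3 - <<'E'
from g import *; import pickle
s=env.state();print(s["time"],s["q"].round(1));go([611.5,16,95],9.3,35,0)
s,p=pickle.load(open("w5.pkl","rb"));im=cv2.imread("pics/w5.png")
for X in([611.5,16,128],[611.5,16,95],[611.5,16,62],[600,86,89],[622,-54,89]):print(X,proj(p,X).round(0))
# sleeve: grey columns along rows
u,v=proj(p,[611.5,16,95]).astype(int)
for y in range(v-12,v+13,6):
    if 0<=y<480:print(y,im[y,max(0,u-60):u+60:4].mean(1).astype(int))
E
```

```text
12.875 [512.18742413  -1.43297341 243.12922743] [-179.90315051   35.06337955 -171.06182448]
12.925 [ -12.5  -16.5  110.1   14.9   54.  -116.7]
target [567.3   8.8 158.9] dp [0.0038 0.002  0.1016] dr [-0.0058  0.0029 -0.0047]
[611.5, 16, 128] [321. 284.]
[611.5, 16, 95] [320. 244.]
[611.5, 16, 62] [320. 209.]
[600, 86, 89] [421. 237.]
[622, -54, 89] [220. 237.]
231 [ 26  27  24  24  24  27  26  25  28  34  37  41  41  43 102 112 113 114
 124 140  39  41  41  41  43  43  40  42  43  37]
237 [ 41  43  42  39  39  42  34  37  26  30  27  25  27  27 104 109 115 119
 126 139  42  37  41  39  42  43  45  39  42  39]
243 [ 42  40  47  38  40  42  39  40  39  41  39  40  42  47 102 110 112 111
 125 140  30  27  25  30  24  26  26  26  30  24]
249 [ 38  42  44  42  46  40  39  43  43  41  40  41  42  51 104 116 116 116
 127 141  46  44  40  39  42  40  36  37  30  29]
255 [237 171 184 180 153 190 186 165 143 135 132  98  64  61 103 113 114 109
 117 136  48  41  42  42  40  42  43  43  46  38]
```

{"api": "send_rows", "payload": {
  "commands": [
    {"dp": [0.002,0.0045,0.03],"dr": [0,0,0]},
    {"dp": [0.004,0.0045,0.06],"dr": [0,0,0]},
    {"dp": [0.004,0.0045,0.085],"dr": [0,0,0]},
    {"dp": [0.004,0.0045,0.1016],"dr": [0,0,0]},
    {"dp": [0.004,0.0045,0.1016],"dr": [0,0,0]},
    {"dp": [0.004,0.0045,0.1016],"dr": [0,0,0]}
  ]
}}

```text
time: 13.68
tcp_pos: [566.6, 11.2, 157.6]
tcp_rot: [-179.9, 35.1, -171.1]
force: [-0.5, 0.5, 0.2]
gripper_width: 44.2
finger_force: 0.0
```

```bash
python3 snap.py w6; python3 - <<'E'
from g import *; import pickle
print(grasp(),env.state()["q"].round(1))
s,p=pickle.load(open("w6.pkl","rb"));im=cv2.imread("pics/w6.png")
u,v=proj(p,grasp()).astype(int);print(u,v)
for y in (v-30,v-15,v,v+15,v+30):print(y,im[y,u-100:u+100:5].mean(1).astype(int))
E
```

```text
13.675 [566.57636567  11.20776391 157.63678761] [-179.90679142   35.14463614 -171.07022963]
[610.757034    17.97610216  93.86443263] [  -9.2   -4.3  110.4   15.7   41.1 -116.9]
316 313
283 [ 38  42  43  39  43  43 100 136 136 140 140  26  42  38  42  40  37  51
  99 111 109 113 108 108  99  39  27  26  29  28  27 139 135 138 132  63
  31  40  40  41]
298 [198 203 244 242 245 136 139 140 140 137  26  26 236 222 179 237 184 152
 103 105 113 115 117 129 122 121  86  55  42  35  28  33 136 137 138 139
 136  42  42  40]
313 [246 249 247 196 140 138 140 137 136  27  24  38 171 135 180 234 244 161
 102 110 109 116 119 127 136 230 238 230 212 197  28  17  30 140 138 137
 139 138  74  43]
328 [184 184 136 140 139 137 140 139  26  22  25  89  73  59  49 150 180  89
 108 113 112 114 116 124 138  97  46  65 115  88 105  23  22  34 140 139
 139 139 136 137]
343 [ 95 138 137 139 138 138 140  31  21  29  39  40  43  49  61 149 167  93
 107 111 113 109 112 111 137 170 226 210 193 173 150  74  23  26  40 137
 140 139 139 139]
```

{"api": "send_rows", "payload": {
  "commands": [
    {"dp": [0,0,0],"dr": [0,0,0]},
    {"dp": [0,0,0],"dr": [0,0,0]},
    {"dp": [0,0,0],"dr": [0,0,0]},
    {"dp": [0,0,0],"dr": [0,0,0]},
    {"dp": [0,0,0],"dr": [0,0,0]},
    {"dp": [0,0,0],"dr": [0,0,0]}
  ],
  "grip": 1,
  "squeeze": 40
}}

```text
time: 14.48
tcp_pos: [565.5, 11.5, 156.0]
tcp_rot: [-180.0, 35.0, -171.1]
force: [-3.0, 2.3, 4.5]
gripper_width: 17.4
finger_force: 40.0
```

```bash
python3 - <<'E'
from g import *
import numpy as np
print(np.mean([grasp() for _ in range(5)],0));s=env.state();R=Ro.from_euler('xyz',s["tcp_rot"],degrees=True)
# up 30mm world in tool axes
print("up per mm",R.inv().apply([0,0,1]),"+x",R.inv().apply([1,0,0]),"+y",R.inv().apply([0,1,0]))
E
```

```text
[609.69170793  18.35900855  92.12141347]
up per mm [-5.74026153e-01 -8.70616881e-05 -8.18836961e-01] +x [-0.80904728 -0.15410929  0.56717972] +y [-0.12623976  0.9880538   0.08839232]
```

{"api": "send_rows", "payload": {
  "commands": [
    {"dp": [-0.0029,0,-0.0041],"dr": [0,0,0]},
    {"dp": [-0.0086,0,-0.0123],"dr": [0,0,0]},
    {"dp": [-0.0172,0,-0.0246],"dr": [0,0,0]},
    {"dp": [-0.0287,0,-0.0409],"dr": [0,0,0]},
    {"dp": [-0.04,0,-0.0573],"dr": [0,0,0]},
    {"dp": [-0.0485,0,-0.0692],"dr": [0,0,0]},
    {"dp": [-0.0528,0,-0.0753],"dr": [0,0,0]},
    {"dp": [-0.0528,0,-0.0753],"dr": [0,0,0]}
  ]
}}

```text
time: 15.48
tcp_pos: [565.6, 11.2, 248.2]
tcp_rot: [-179.9, 35.1, -171.1]
force: [0.2, -0.6, -4.9]
gripper_width: 17.3
finger_force: 40.0
```

```bash
python3 - <<'E'
from g import *
from scipy.optimize import least_squares
d=np.array([[4.996,78.535,550,302.7],[11.8,67.7,604.5,330.1],[19.155,81.402,622.9,133.5],[22.77,58.28,685.7,292.2],[-5.4,84.7,471.0,339.4]])
def f(p):
    a,L1,L2,h,o=p;q=np.radians(d[:,0]);w=np.radians(d[:,0]+d[:,1])
    return np.r_[a+L1*np.sin(q)+L2*np.sin(w)-np.sqrt(d[:,2]**2-o**2),h+L1*np.cos(q)+L2*np.cos(w)-d[:,3],(o-50)/20,a/30]
r=least_squares(f,[0,450,400,100,50]);print(r.x.round(0),r.cost)
s=env.state();print(s["time"],s["q"].round(1),s["tcp_pos"].round(1),s["tcp_rot"].round(2),s["force"],grasp())
# scene check: ring position by grey mask near expected
S=env.camera_params("scene");D=env.camera_params("side")
for X in([610.5,17.5,342],[610.5,17.5,288]):print(proj(S,X),proj(D,X))
cv2.imwrite("pics/s6.png",env.read_camera("scene"));cv2.imwrite("pics/d6.png",env.read_camera("side"))
E
```

```text
[  18.  413.  500. -165.   29.] 399.22443901154276
15.475 [  -9.2   -9.2  103.8   12.9   52.4 -112.9] [565.6  11.2 248.2] [-179.94   35.05 -171.12] [ 0.20934871 -0.56277434 -4.94207775] [609.84832967  18.03457194 184.30452555]
[298.695821   198.47352958] [275.6587368  195.35980656]
[298.98802004 220.9618288 ] [276.68702318 212.96434016]
```

```bash
python3 - <<'E'
from g import *
for n,(u0,u1,v0,v1) in {"s6":(280,320,188,240),"d6":(262,290,185,230)}.items():
    g=cv2.cvtColor(cv2.imread(f"pics/{n}.png"),cv2.COLOR_BGR2GRAY)[v0:v1,u0:u1]
    print(n)
    for i,r in enumerate(g):print(v0+i,''.join('#' if x>130 else '+' if x>90 else '.' for x in r))
E
```

```text
s6
188 .......................########+......##
189 ......................#########+.....+##
190 .....................+#####+##+......+##
191 .....................+##########+....+##
192 .....................#############+.+###
193 ....................+#########..####+++#
194 ....................##########....##+++#
195 ...................###########....+#####
196 #+.................##########+....######
197 ##+...........++..+###########...+######
198 ##+.........####################++######
199 ###++++...+++#####################+#####
200 ###+++++++#++....+#################+####
201 ###+++++++++.......#####################
202 ###+++++++##++......+###++##############
203 ####++++++##+++++....+###+.+############
204 ######++++##++++......+###...+##########
205 ######+++###++++.......###+.....+#######
206 #++####++###++++.....+++###+......+#####
207 +.+++###+###+.......+##++##+..........+#
208 +....++++###........########............
209 #++++..++###+.......+#######+++.........
210 #++###+..+##+#+........+#####++++.......
211 ##+#####.+##++...........+######++++....
212 ##+#####+###+
[... 2030 characters left out ...]
.......
209 ..........+#+.###...........
210 ..........+#+.##+...........
211 ..........+#+.##............
212 ..........+#####+...........
213 ...........#####+...........
214 ...........#+###+...........
215 ............+++#+...........
216 ............+#+++...........
217 ............+#+#+...........
218 ............+###+...........
219 .............####...........
220 .............####...........
221 .............####.....+#+...
222 .............####...+####...
223 .............####..#####....
224 .............####..#####....
225 .............####..####.....
226 .............####..####..+..
227 .............####..###+.####
228 .............####.+###.+####
229 .............+###+####.+####
```

```bash
python3 - <<'E'
from g import *
D=env.camera_params("side");S=env.camera_params("scene")
print(proj(D,[610.5,17.5,250]),proj(S,[610.5,17.5,250]))
go([551,248,184.5],3.6,35)
E
```

```text
[277.37511806 224.74470551] [299.18157345 235.85813668]
target [506.3 245.2 248.4] dp [ 0.0169  0.2401 -0.0141] dr [ 0.0526 -0.0018  0.0752]
```

{"api": "send_rows", "payload": {
  "commands": [
    {"dp": [0.0005,0.008,-0.0005],"dr": [0.002,0,0.002]},
    {"dp": [0.0017,0.024,-0.0014],"dr": [0.005,0,0.007]},
    {"dp": [0.0034,0.048,-0.0028],"dr": [0.01,0,0.015]},
    {"dp": [0.0054,0.077,-0.0045],"dr": [0.017,-0.001,0.024]},
    {"dp": [0.0076,0.108,-0.0063],"dr": [0.024,-0.001,0.034]},
    {"dp": [0.0098,0.139,-0.0082],"dr": [0.03,-0.001,0.044]},
    {"dp": [0.0118,0.168,-0.0099],"dr": [0.037,-0.001,0.053]},
    {"dp": [0.0137,0.195,-0.0115],"dr": [0.043,-0.001,0.061]}
  ]
}}

```text
time: 16.58
tcp_pos: [516.8, 202.9, 248.2]
tcp_rot: [180.0, 35.0, -175.4]
force: [-0.6, -0.3, -5.0]
gripper_width: 17.3
finger_force: 40.0
```

```bash
python3 - <<'E'
from g import *
print(grasp());go([551,248,184.5],3.6,35)
E
```

```text
[561.39129508 206.48098861 184.28231488]
target [506.3 245.2 248.4] dp [ 0.0057  0.043  -0.0042] dr [ 0.0103 -0.0003  0.0138]
```

{"api": "send_rows", "payload": {
  "commands": [
    {"dp": [0.003,0.02,-0.002],"dr": [0.005,0,0.007]},
    {"dp": [0.005,0.036,-0.0035],"dr": [0.01,0,0.013]},
    {"dp": [0.0057,0.042,-0.0042],"dr": [0.0103,0,0.0138]},
    {"dp": [0.0057,0.043,-0.0042],"dr": [0.0103,0,0.0138]},
    {"dp": [0.0057,0.043,-0.0042],"dr": [0.0103,0,0.0138]}
  ]
}}

```text
time: 17.2
tcp_pos: [507.4, 243.1, 249.0]
tcp_rot: [-179.9, 35.0, -176.4]
force: [0.5, 0.6, -4.9]
gripper_width: 17.3
finger_force: 40.0
```

```bash
python3 - <<'E'
from g import *
s=env.state();print(s["q"].round(1),grasp(),s["force"])
a=env.read_camera("scene");b=env.read_camera("side");cv2.imwrite("pics/s7.png",a);cv2.imwrite("pics/d7.png",b)
S=env.camera_params("scene");D=env.camera_params("side")
g=grasp();t=g+[0,0,157.5]
for n,X in(("ringtop",t),("ringL",t+[0,20,-27]),("ringR",t+[0,-20,-27]),("ringbot",t-[0,0,54]),("bowl",[611,252,306]),("tip",[593,251,333])):print(n,proj(S,X).round(1),proj(D,X).round(1))
for im,(u0,u1,v0,v1) in((a,(382,425,235,300)),(b,(215,260,235,290))):
    gr=cv2.cvtColor(im,cv2.COLOR_BGR2GRAY)[v0:v1,u0:u1];print(u0)
    for i,r in enumerate(gr):print(v0+i,''.join(chr(48+x//26) for x in r))
E
```

```text
[ 25.4  -8.  102.6 -15.5  53.3 -62.5] [552.08571166 245.84025131 185.11925341] [ 0.48010683  0.6374482  -4.94174355]
ringtop [416.  237.2] [253.8 272.9]
ringL [423.4 254.3] [250.3 288.9]
ringR [404.5 244. ] [259.2 274.8]
ringbot [411.7 260.5] [255.7 290.4]
bowl [396.3 271.4] [227.7 278.7]
tip [404.  254.1] [234.6 272.1]
382
235 1367777644444444455566666666677777777788875
236 2577777644443444555566666666766766777777898
237 3677777764333444555566677777656677777777777
238 4777777764434444555666667776434557877777777
239 5777765664344444555666667764312235688777777
240 7777644554344445555666667766521112467877777
241 7777533344344445555666667777631111235787467
242 6776422333344445556666667666543321113577434
243 5787532222245545556666667764333333211357631
244 4677644432224555556666677644543333322246872
245 7877645763222345666677777655554454333235774
246 6777645764322233456666665544345555433334676
247 2333334654332223334444444443222355554333466
248 1111111221222233333344444442112223555433456
249 1111110001111233333444444421111122235554456
250 1111111100111233333444332211111111122343356
251 11
[... 4399 characters left out ...]

276 888878887888688967752111222222211118972121763
277 888888887899898967631212121222111119942221773
278 888888888988999987422122222222111139931121883
279 889888888988888875212222221221111159832112993
280 888899888988976553121222122211111189721213973
281 888888899888955552221222222111111199522215962
282 888888888789854531222222221111112199421216952
283 888888888888655411222222211111121188312218942
284 888888888896655212222212211111212188311129942
285 888888888975763122122222111111222288311159732
286 888888888866752212222221111112222287321189422
287 888888889666521222222211111122222187321397312
288 888888888576311222222211111222221177317796312
289 888888896674212222221211112222222177428875421
```

{"api": "send_rows", "payload": {
  "commands": [
    {"dp": [-0.004,0.001,0.0028],"dr": [0,0,0]},
    {"dp": [-0.012,0.002,0.0084],"dr": [0,0,0]},
    {"dp": [-0.02,0.0025,0.014],"dr": [0,0,0]},
    {"dp": [-0.026,0.0025,0.0182],"dr": [0,0,0]},
    {"dp": [-0.03,0.0025,0.021],"dr": [0,0,0]},
    {"dp": [-0.03,0.0025,0.021],"dr": [0,0,0]}
  ]
}}

```text
time: 18.05
tcp_pos: [544.1, 248.2, 249.0]
tcp_rot: [-179.9, 35.0, -176.4]
force: [-0.2, -0.0, -4.1]
gripper_width: 17.4
finger_force: 40.0
```

```bash
cat > asc.py <<'E'
from g import *
import sys
n=sys.argv[1]
s=env.state();g=grasp();print(s["time"],g,s["force"])
a=env.read_camera("scene");b=env.read_camera("side");cv2.imwrite(f"pics/s{n}.png",a);cv2.imwrite(f"pics/d{n}.png",b)
S=env.camera_params("scene");D=env.camera_params("side");t=g+[0,0,157.5]
for nn,X in(("ringtop",t),("ringL",t+[0,20,-27]),("ringR",t+[0,-20,-27]),("ringbot",t-[0,0,54]),("bowl",[611,252,306]),("tip",[593,251,333])):print(nn,proj(S,X).round(1),proj(D,X).round(1))
for im,(u0,u1,v0,v1) in((a,(382,425,240,290)),(b,(215,265,250,290))):
    gr=cv2.cvtColor(im,cv2.COLOR_BGR2GRAY)[v0:v1,u0:u1];print(u0)
    for i,r in enumerate(gr):print(v0+i,''.join(chr(48+x//26) for x in r))
E
python3 asc.py 8
```

```text
18.05 [588.79237427 250.9545927  185.18836675] [-0.15687561 -0.02094559 -4.07374661]
ringtop [406.2 248.6] [236.  269.5]
ringL [413.9 266.1] [232.6 285.5]
ringR [394.7 255.1] [241.8 271.5]
ringbot [402.2 272.1] [238.5 287. ]
bowl [396.3 271.4] [227.7 278.7]
tip [404.  254.1] [234.6 272.1]
382
240 1112221222344445555666667766764101234443344
241 1121111222344445555666667777752000012442234
242 2111111212344445556666667766541000003664555
243 3321111111245545556666677764662100015777777
244 4443222111224555556666677644687521026777777
245 4444443221222345666677787655688775247777777
246 4444444432222233456666665544677887765567777
247 4444444443222233334444444445677778863357777
248 4444444442112333333344444446777777776467777
249 4444444431112333333444444446777777777898777
250 3444443320023333333444456874467777777788877
251 4334432331124433333334335787434677777777788
252 4443322223334422333453212468752356777777778
253 3444422122345423444343321246774113567777777
254 2334444222344345564554433224686211235677777
255 2223344542354357754556753333477411112356677
256 4322233444454367633445664333357741
[... 3097 characters left out ...]
9989898983122138622211111122222222212355
278 88888888898899999962221139522211111222222222222455
279 88988888898888879842122179422111112222222112223554
280 88889989898897659842221199421111112222222222224554
281 88888889988895558842111499311111122222222222223442
282 88888888878985448842121897211111222222222222222332
283 88888888888865537742112994111112222222212222222221
284 88888888889666514652147972111122222221222222222222
285 88888888898576313752278853111222222222222222222223
286 88888888886675213762476553111222222222222222222223
287 88888888966652212763565553122222222222222222222225
288 88888888857631211774455553222122222222222322222227
289 88888889667521221654454454222222221112155553222159
```

{"api": "send_rows", "payload": {
  "commands": [
    {"dp": [-0.0014,0,-0.002],"dr": [0,0,0]},
    {"dp": [-0.0014,0,-0.002],"dr": [0,0,0]},
    {"dp": [-0.0034,0,-0.0006],"dr": [0,0,0]},
    {"dp": [-0.0074,0,0.0022],"dr": [0,0,0]},
    {"dp": [-0.0114,0,0.005],"dr": [0,0,0]}
  ]
}}

```text
time: 18.77
tcp_pos: [556.3, 249.1, 251.7]
tcp_rot: [-179.9, 35.1, -176.4]
force: [0.6, 0.0, -4.4]
gripper_width: 17.2
finger_force: 40.0
```

{"api": "send_rows", "payload": {
  "commands": [
    {"dp": [-0.003,0,0.0021],"dr": [0,0,0]},
    {"dp": [-0.006,0,0.0042],"dr": [0,0,0]},
    {"dp": [-0.0065,0,0.0045],"dr": [0,0,0]},
    {"dp": [-0.0065,0,0.0045],"dr": [0,0,0]}
  ]
}}

```text
time: 19.27
tcp_pos: [563.8, 249.5, 251.6]
tcp_rot: [-179.9, 35.1, -176.4]
force: [-0.3, -0.6, -4.7]
gripper_width: 17.3
finger_force: 40.0
```

```bash
python3 asc.py 9
```

```text
19.275 [608.52157749 252.26459507 187.77938898] [-0.34335539 -0.59098315 -4.65519333]
ringtop [400.1 253.3] [226.7 266.2]
ringL [408.  271.1] [223.3 282.2]
ringR [388.6 259.8] [232.8 268.3]
ringbot [396.3 277. ] [229.5 283.9]
bowl [396.3 271.4] [227.7 278.7]
tip [404.  254.1] [234.6 272.1]
382
240 1111111111344445555666667766510000134455677
241 1111111111344445555666677777620000245444556
242 1111111111344445556666677776542101345444444
243 2211111111245545556666677764445422454444444
244 1222111111224555556666777744434544444444444
245 1122221111222345666677787654212443234444444
246 1222112211122233556666665544101564234666777
247 1221111122123233334444444443101577777777777
248 2111111111245333333444444442003677777777777
249 3211111111124433333444444565225777777777777
250 4432111111111233333444567988666677777777777
251 4443211111232223333335677789875346777777777
252 4443111123344433333467777777897446777777777
253 4443112333334444455467777777777887777777777
254 4332123333333345677545667777777788877777777
255 2232223332211257767877886777777777898777777
256 222233332111136764578875346777777
[... 3098 characters left out ...]
9989798863112222222211111223554231111187
278 88888878788898598742122122222211112222442331111196
279 88988878788885477521222222222111122222232731111196
280 88889978778896875312222211221111222232225941111196
281 88888887678898974122222222211112222222227941111187
282 88888888648988653121222222111112222222226941111168
283 88888888758875553222222222111122222222216951111149
284 88888887758655453222221221111122222222227951111129
285 88888888765555444222222211111223322222158972111118
286 88888888864454444222222211111255554222279983111113
287 88888888955566655222212111111276676421599884111111
288 88888888857557755221221111175255556522798887211111
289 88888888667447765322211111299845544425998888411111
```

{"api": "send_rows", "payload": {
  "commands": [
    {"dp": [0.0011,0,0.0016],"dr": [0,0,0]},
    {"dp": [0.0029,0,0.0041],"dr": [0,0,0]},
    {"dp": [0.0046,0,0.0066],"dr": [0,0,0]},
    {"dp": [0.0069,0,0.0098],"dr": [0,0,0]},
    {"dp": [0.0086,0,0.0123],"dr": [0,0,0]},
    {"dp": [0.0086,0,0.0123],"dr": [0,0,0]}
  ]
}}

```text
time: 20.12
tcp_pos: [563.7, 249.5, 236.1]
tcp_rot: [-179.9, 35.0, -176.4]
force: [0.3, -0.4, -4.5]
gripper_width: 17.1
finger_force: 40.0
```

```bash
python3 -c "
from g import *
print([env.state()['force'].round(2).tolist()],grasp())"
```

```text
[[0.27, -0.38, -4.53]] [608.33440912 252.16653499 172.21900797]
```

{"api": "send_rows", "payload": {
  "commands": [
    {"dp": [0.0017,0,0.0025],"dr": [0,0,0]},
    {"dp": [0.0034,0,0.0049],"dr": [0,0,0]},
    {"dp": [0.0052,0,0.0074],"dr": [0,0,0]},
    {"dp": [0.0069,0,0.0098],"dr": [0,0,0]},
    {"dp": [0.008,0,0.0115],"dr": [0,0,0]},
    {"dp": [0.0086,0,0.0123],"dr": [0,0,0]},
    {"dp": [0.0086,0,0.0123],"dr": [0,0,0]}
  ]
}}

```text
time: 21.0
tcp_pos: [563.9, 249.5, 221.6]
tcp_rot: [-179.9, 35.1, -176.4]
force: [0.7, 0.2, -4.4]
gripper_width: 17.0
finger_force: 40.0
```

{"api": "send_rows", "payload": {
  "commands": [
    {"dp": [0.0009,0,0.0012],"dr": [0,0,0]},
    {"dp": [0.0017,0,0.0025],"dr": [0,0,0]},
    {"dp": [0.0026,0,0.0037],"dr": [0,0,0]},
    {"dp": [0.0034,0,0.0049],"dr": [0,0,0]},
    {"dp": [0.0043,0,0.0061],"dr": [0,0,0]},
    {"dp": [0.0052,0,0.0074],"dr": [0,0,0]},
    {"dp": [0.0057,0,0.0082],"dr": [0,0,0]},
    {"dp": [0.0057,0,0.0082],"dr": [0,0,0]}
  ]
}}

```text
time: 22.0
tcp_pos: [564.0, 249.5, 211.8]
tcp_rot: [-179.9, 35.1, -176.4]
force: [0.1, 0.8, -3.5]
gripper_width: 17.3
finger_force: 40.0
```

```bash
python3 -c "
from g import *
print([env.state()['force'].round(2).tolist()],grasp())"; python3 asc.py 10 | head -60
```

```text
[[0.13, 0.76, -3.54]] [608.72012069 252.24327968 147.92102337]
22.0 [608.72012069 252.24327968 147.92102337] [ 0.13353501  0.75584683 -3.53776458]
ringtop [397.2 271. ] [228.7 279.3]
ringL [404.9 288.2] [225.4 294.9]
ringR [386.1 276.8] [234.6 281. ]
ringbot [393.6 293.3] [231.4 296.1]
bowl [396.3 271.4] [227.7 278.7]
tip [404.  254.1] [234.6 272.1]
382
240 1111111111344445555666677766511355666666554
241 1111111111344445555666677777620134566677765
242 1111111111344445556666677776410012356777777
243 1111111111245555556666677764300000124577777
244 0111111111224565566666778744410000001246788
245 0001111111222345666677787654300000000012367
246 1100111111222233556666665543200000000000124
247 1110001111122233334444444444321000000000001
248 1111000111112233333444444444566210000000100
249 1111110001111233333444444444577532100000001
250 1111111100111354443445557755677655311000011
251 1111111111001245544567655545677776543210001
252 1111111111101234445676544435777777655542100
253 1111111111101233444565544312467777777787421
254 1111111111110134455565544200124677777777786
255 11111111111114544555
[... 1014 characters left out ...]
11245677777643677
277 4345311222234555434677411111112346777622577
278 3343321112222355543478731111111112577621234
279 2333321111122224555557753211111111233211112
280 1333221111111222245546874322111111111121111
281 2343211111111122112345775333221111111112211
282 2455211111111111222113566433332211111111122
283 2466311111111112565113554454333322111111111
284 1469821111111124554113564334555533221111111
285 1257731111111135554212566323455553333211111
286 1146641111111145444432466222223455433321111
287 1135762111111244334444454222111235554343211
288 1124775211111244223334454212221112455333332
289 1113577532111233112233553111122211123433433
215
250 12778778887665764876887884321111122222222221222221
```

{"api": "send_rows", "payload": {
  "commands": [
    {"dp": [0.0007,0,0.001],"dr": [0,0,0]},
    {"dp": [0.0014,0,0.002],"dr": [0,0,0]},
    {"dp": [0.0021,0,0.003],"dr": [0,0,0]},
    {"dp": [0.0028,0,0.004],"dr": [0,0,0]},
    {"dp": [0.0035,0,0.005],"dr": [0,0,0]},
    {"dp": [0.0042,0,0.006],"dr": [0,0,0]},
    {"dp": [0.0049,0,0.007],"dr": [0,0,0]},
    {"dp": [0.0056,0,0.008],"dr": [0,0,0]}
  ]
}}

```text
time: 23.1
tcp_pos: [564.0, 249.5, 202.1]
tcp_rot: [-179.9, 35.1, -176.4]
force: [-0.6, -0.6, -2.0]
gripper_width: 17.1
finger_force: 40.0
```

{"api": "send_rows", "payload": {
  "commands": [
    {"dp": [0.0007,0,0.001],"dr": [0,0,0]},
    {"dp": [0.0014,0,0.002],"dr": [0,0,0]},
    {"dp": [0.0021,0,0.003],"dr": [0,0,0]},
    {"dp": [0.0028,0,0.004],"dr": [0,0,0]},
    {"dp": [0.0035,0,0.005],"dr": [0,0,0]},
    {"dp": [0.0042,0,0.006],"dr": [0,0,0]},
    {"dp": [0.0049,0,0.007],"dr": [0,0,0]},
    {"dp": [0.0056,0,0.008],"dr": [0,0,0]}
  ]
}}

```text
time: 24.1
tcp_pos: [564.1, 249.6, 192.3]
tcp_rot: [-179.9, 35.1, -176.4]
force: [0.1, 0.3, -1.2]
gripper_width: 17.1
finger_force: 40.0
```

{"api": "send_rows", "payload": {
  "commands": [
    {"dp": [0.0006,0,0.0008],"dr": [0,0,0]},
    {"dp": [0.0012,0,0.0016],"dr": [0,0,0]},
    {"dp": [0.0018,0,0.0025],"dr": [0,0,0]},
    {"dp": [0.0024,0,0.0034],"dr": [0,0,0]},
    {"dp": [0.003,0,0.0042],"dr": [0,0,0]},
    {"dp": [0.0036,0,0.005],"dr": [0,0,0]},
    {"dp": [0.004,0,0.0057],"dr": [0,0,0]},
    {"dp": [0.004,0,0.0057],"dr": [0,0,0]}
  ]
}}

```text
time: 25.1
tcp_pos: [564.0, 249.5, 185.2]
tcp_rot: [-179.9, 35.1, -176.4]
force: [0.9, 0.2, -0.5]
gripper_width: 17.5
finger_force: 40.0
```

```bash
python3 -c "
from g import *
F=[]
for i in range(8):
    F.append(env.state()['force']); env.read_camera('side')
print(np.array(F).round(2),np.mean(F,0),grasp())"
```

```text
[[ 0.86  0.24 -0.49]
 [-0.22  0.38 -0.55]
 [-0.3   0.02  0.24]
 [-0.47  1.02 -0.39]
 [ 0.35 -0.31 -0.27]
 [ 0.15 -0.04 -0.51]
 [ 0.47 -0.04 -0.02]
 [-0.01  0.37 -0.88]] [ 0.10405371  0.20614091 -0.35797307] [608.70697769 252.2433318  121.45244   ]
```

{"api": "send_rows", "payload": {
  "commands": [
    {"dp": [0.0005,0,0.0007],"dr": [0,0,0]},
    {"dp": [0.001,0,0.0014],"dr": [0,0,0]},
    {"dp": [0.0013,0,0.0018],"dr": [0,0,0]},
    {"dp": [0.0013,0,0.0018],"dr": [0,0,0]},
    {"dp": [0.0013,0,0.0018],"dr": [0,0,0]}
  ]
}}

```text
time: 26.12
tcp_pos: [564.0, 249.5, 183.1]
tcp_rot: [-179.9, 35.1, -176.4]
force: [0.2, 0.6, 0.4]
gripper_width: 16.6
finger_force: 40.0
```

```bash
python3 -c "
from g import *
F=[]
for i in range(16):
    F.append(env.state()['force']); env.read_camera('side')
print(np.mean(F,0),np.std(F,0),grasp())"
```

```text
[ 0.27221154 -0.00521456  0.3202359 ] [0.59708498 0.46029846 0.49223154] [608.66319615 252.22835532 119.19396398]
```

{"api": "send_rows", "payload": {
  "commands": [
    {"dp": [-0.0003,0,-0.0004],"dr": [0,0,0]},
    {"dp": [-0.0006,0,-0.0008],"dr": [0,0,0]},
    {"dp": [-0.0006,0,-0.0008],"dr": [0,0,0]},
    {"dp": [-0.0006,0,-0.0008],"dr": [0,0,0]}
  ],
  "squeeze": 10
}}

```text
time: 27.42
tcp_pos: [563.9, 249.6, 184.0]
tcp_rot: [-179.9, 35.1, -176.4]
force: [0.0, 0.8, -0.1]
gripper_width: 17.7
finger_force: 10.0
```

{"api": "send_rows", "payload": {
  "commands": [
    {"dp": [0,0,0],"dr": [0,0,0]},
    {"dp": [0,0,0],"dr": [0,0,0]},
    {"dp": [0,0,0],"dr": [0,0,0]},
    {"dp": [0,0,0],"dr": [0,0,0]}
  ],
  "squeeze": 3
}}

```text
time: 27.92
tcp_pos: [564.0, 249.4, 184.0]
tcp_rot: [-179.9, 35.1, -176.4]
force: [0.6, -0.2, 0.8]
gripper_width: 17.7
finger_force: 3.0
```

{"api": "send_rows", "payload": {
  "commands": [
    {"dp": [0,0,0],"dr": [0,0,0]},
    {"dp": [0,0,0],"dr": [0,0,0]},
    {"dp": [0,0,0],"dr": [0,0,0]},
    {"dp": [0,0,0],"dr": [0,0,0]},
    {"dp": [0,0,0],"dr": [0,0,0]},
    {"dp": [0,0,0],"dr": [0,0,0]}
  ],
  "grip": 0.06
}}

```text
time: 28.68
tcp_pos: [564.0, 249.5, 184.0]
tcp_rot: [-179.9, 35.1, -176.4]
force: [-0.4, -0.5, -0.0]
gripper_width: 43.9
finger_force: 0.0
```

```bash
python3 asc.py 11; python3 snap.py w11; python3 - <<'E'
from g import *
im=cv2.cvtColor(cv2.imread("pics/w11.png"),cv2.COLOR_BGR2GRAY)
for v in(283,298,313,328):print(v,im[v,216:430:5]//10)
E
```

```text
28.675 [608.68763421 252.22547949 120.16641873] [-0.38313005 -0.49241802 -0.01095896]
ringtop [395.3 282.7] [230.1 288.1]
ringL [402.9 299.4] [226.9 303.3]
ringR [384.5 288. ] [235.9 289.5]
ringbot [391.9 304.1] [232.7 304.3]
bowl [396.3 271.4] [227.7 278.7]
tip [404.  254.1] [234.6 272.1]
382
240 1111111111344445555666667766644653111122233
241 1111111111344445555666677777644556532111223
242 1111111111344445556666677776544555675311112
243 1111111111245545556666677764324555667742111
244 0111111111224555556666777644312456666788532
245 0001111111222345666677787754311235666778886
246 1100111111222233556666665543333212356777888
247 1110001111122233334444444443344432124677888
248 1111000111112233333444444443344444322247778
249 1111110001111123334444444422444444443223468
250 1111111100111111234444332112444444444432224
251 1111111110000111233211110001344444444444322
252 1111111111100001234311000000124566666545443
253 1111111111100001346532100000002456667777654
254 1111111111110002456884200000000124677777766
255 1111111111111113456887300000000001357777788
256 111111111111112345678974100000000
[... 3734 characters left out ...]
575555322
289 88888888667469769875421111222222222212212134554425
28.775 [563.96084531 249.49281522 184.03503735] [-179.9172454    35.07099442 -176.36054561]
283 [ 3  4  3  4  4  4  9 13 13 13 13  2 22 22 22 22 22 18 10 10 11 11 10  9
  8 22 22 22 22 22  2 13 13 13 14  7  3  3  3  4  8 17 18]
298 [ 4  4  4  3  4 13 13 13 13 13  2  2  4  4  4  3  4  7  9 10 10 11 11 12
 13  4  4  3  4  3  2  3 13 13 13 13 13  4  4  4  3  4  4]
313 [ 3  3  4 10 13 13 13 13 13  2  3  2  3  4  4  3  4  8 10 10 11 11 11 12
 13  4  4  3  3  3  2  2  2 13 13 13 13 13  6  4  4  4  3]
328 [ 4  3 13 13 13 13 13 13  2  4  2  4  3  4  4  4  3  9 10 10 10 10 11 12
 13  5  4  4  4  4  4  2  2  3 13 13 13 13 13 13  4  3  4]
```

{"api": "send_rows", "payload": {
  "commands": [
    {"dp": [0,0,-0.006],"dr": [0,0,0]},
    {"dp": [0,0,-0.016],"dr": [0,0,0]},
    {"dp": [0,0,-0.03],"dr": [0,0,0]},
    {"dp": [0,0,-0.05],"dr": [0,0,0]},
    {"dp": [0,0,-0.075],"dr": [0,0,0]},
    {"dp": [0,0,-0.1],"dr": [0,0,0]},
    {"dp": [0,0,-0.12],"dr": [0,0,0]},
    {"dp": [0,0,-0.13],"dr": [0,0,0]}
  ]
}}

```text
time: 29.82
tcp_pos: [488.8, 245.1, 293.3]
tcp_rot: [180.0, 35.3, -176.4]
force: [0.6, 0.1, -0.9]
gripper_width: 44.3
finger_force: 0.0
```

```bash
python3 - <<'E'
from g import *
P=None
S=env.camera_params("scene")
def frame():return cv2.cvtColor(env.read_camera("scene"),cv2.COLOR_BGR2GRAY)
a=frame();fs=[a]
for i in range(12):fs.append(frame())
# vertical motion of barrel collar and ring region between frames
for f in fs[1::2]:
    sh,_=cv2.phaseCorrelate(np.float32(a[255:300,380:425]),np.float32(f[255:300,380:425]));
    sh2,_=cv2.phaseCorrelate(np.float32(a[300:400,360:420]),np.float32(f[300:400,360:420]));print(np.round(sh,2),np.round(sh2,2))
for r in range(180,240,2):print(r,''.join(chr(48+x//26) for x in a[r,395:425]))
s=env.state();print(s["time"],s["tcp_pos"],s["force"])
X=lambda z:proj(S,[611,252,z]).round(1)
print("collar unloaded z460 ->",X(460),"drawn 37",X(423))
E
```

```text
[0.49 0.52] [-0.   -0.01]
[0.56 0.53] [0.   0.01]
[0.59 0.6 ] [-0.    0.03]
[0.57 0.62] [0.01 0.01]
[0.57 0.64] [-0. -0.]
[0.55 0.6 ] [-0.01  0.02]
180 532223333344444444332222222221
182 887422222233344433322222222111
184 887621222222233332222223343111
186 764211221112223322223444445531
188 311122122222223223334444434466
190 000011211122222334444444312344
192 000024422222234444444443211123
194 000034433333333444444442111111
196 000024434445555666666663111111
198 000134444455555666654563111113
200 111244444555556666666652111124
202 111344445666566666665421112467
204 112343334444555666666631124677
206 112333334444555555666521246777
208 610233334444555555544222578887
210 410233334445555555566114677777
212 410013344445555556664112356777
214 751000012344554432110011111235
216 764310000000000000001111111111
218 634455553222112234443333332111
220 644444556666666666655555543333
222 544554455666666666622345555543
224 545555555666666544411111223455
226 344455556666666666311112465200
228 443344556666666654111124554310
230 443344556655666665111244333445
232 433444566656667762111244211223
234 433445566656666444444432221101
236 444555566666666653444444576311
238 444555666667776334444445776211
30.475 [489.4792415  244.88201276 290.02756373] [ 0.75361339 -0.45869907 -1.41646412]
collar unloaded z460 -> [408.2 196.3] drawn 37 [405.1 216.1]
```

{"api": "send_rows", "payload": {
  "commands": [
    {"dp": [0,0,0],"dr": [0,0,0]},
    {"dp": [0,0,0],"dr": [0,0,0]},
    {"dp": [0,0,0],"dr": [0,0,0]},
    {"dp": [0,0,0],"dr": [0,0,0]},
    {"dp": [0,0,0],"dr": [0,0,0]},
    {"dp": [0,0,0],"dr": [0,0,0]},
    {"dp": [0,0,0],"dr": [0,0,0]},
    {"dp": [0,0,0],"dr": [0,0,0]}
  ]
}}

```text
time: 31.48
tcp_pos: [489.4, 245.0, 290.4]
tcp_rot: [-179.9, 35.1, -176.4]
force: [-0.5, 0.7, -0.9]
gripper_width: 44.2
finger_force: 0.0
```

```bash
python3 -c "
from station import env
print(env.finish_job())"
```

```text
the job is handed in; nothing more can be done
None
```

I handed the job in at about 31.5 s: the spare bottle stands in the carrier beside its match, and the carrier hangs free on the hook with the pointer steady about 36 mm down; the jar, beaker and flask were not touched.

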